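# Centre-mark a roller blank in the sprung centring stand

### The job

Take the pale beech roller blank out of the sloping rack and lay it gently in the two V-rests of the green centring stand, then slide the tailstock up by its red grip until the blank's end sits flat against the dark stop plate with the brass sprung marking punch fully pushed in, and hold it pressed there steadily for two seconds. Then slide the tailstock right back to its end and lay the marked blank flat in the blue tray. Do not drop the blank, and leave the dark blank and everything else on the bench as it is.

Things in the scene. Friction and masses are not known exactly. Their poses are not given: they have to be found in the camera images.
- blank: The pale beech roller blank to be marked: plain solid cylinder 40 mm in diameter, 160 mm long, about 150 g, both ends alike. Origin at its centre, x along its axis. It starts in one of the two slots of the rack, sloping 35 degrees, its end nearer the robot raised.
- spare: The dark brown blank in the rack's other slot, same size and frame; must stay there.
- rack: Plywood rack (fixed), 190 x 170 mm; origin at the centre of its underside. Holds two blanks sloping 35 degrees down to its +x side (away from the robot), slots along x at y = +42 and -42 mm; blank centres 100 mm above the origin. Each lies on two 12 mm V saddles 55 mm either side of its centre; between them the board is 40 mm below the blank's axis. A lip stops the low end.
- stand: Green centring stand (fixed), base 110 x 400 x 25 mm. Its axis runs along its y: headstock with stop plate and sprung punch at +y, tailstock at -y. Origin on the bench under stand_rest; all the stand's parts share its axes.
- stand_rest (a point): Point on the stand's axis midway between the V-rests, 85 mm above the bench, on the axis of a blank lying in them. Rests: 12 mm thick, at y = +40 and -40 mm, tops 6 mm below the axis; free space between them down to the base. Stop plate's face at y = +100 mm, punch tip (out) at +92 mm, tailstock pad at -145 mm + tailstock.
- stop_face (a point): Middle of the face of the dark steel stop plate (56 x 56 x 6 mm, fixed to the headstock); the face looks to the stand's -y.
- plunger (a joint): Brass sprung marking punch, 12 mm in diameter, through the middle of the stop plate: 0 fully out (tip 8 mm proud of the plate), 0.008 m flush with the plate. Its spring pushes with 2.5 N out and 6 N when flush.
- tailstock (a joint): Travel of the tailstock along the stand's +y, towards the headstock, in m: 0 right back, 0.11 fully forward; about 0.085 when it presses the blank against the stop plate. It slides with about 2 N friction and stays where it is left, but the punch can push it back; pressing the blank home takes about 10 to 15 N at the grip.
- tailstock_grip (a point): Centre of the red upright grip on the tailstock, at the height to hold it, 137 mm above the bench. The grip is 22 x 22 mm and its faces are square to the stand; it rises from 107 to 157 mm above the bench. The face of the round steel pad (28 mm in diameter, at the height of the blank's axis) that presses on the blank's end is 45 mm to the +y side of it.
- tray: Blue plastic tray (fixed), 230 x 140 x 30 mm outside, walls and floor 4 mm; origin at the centre of its underside, x along its long side.
- tin: Flat round polish tin with a pale lid, 76 mm in diameter, 30 mm high; bystander, origin under its centre.
- heel: Dark wooden shoe heel, about 75 x 55 x 32 mm; bystander, origin at its underside.
- hammer: Hammer lying on the bench beyond the stand; bystander.
- brush: Brush lying on the bench beyond the stand; bystander.
- last: Mustard plastic shoe last, 240 mm long, 105 mm high; bystander, origin under its middle.
- jar: Amber glass jar with white cap, 60 mm in diameter, 90 mm high; bystander, origin under its centre.
There are look-alikes about, which are no part of the job. What is shaped like the blank but pink or purple is not meant.

How it is judged:
By the outcome, as a careful person would: the job done as asked, in the order asked, and still so for the second after the job is handed in, with the robot touching nothing.
It also fails if it takes over 72 s, if anything falls off the work surface, if the arm or the gripper's body presses on something with over 40 N, if the wrist force passes 120 N, or if a joint passes its speed limit or range.

### The arm

A 6-joint arm with a two-finger parallel gripper is mounted at the origin on the work surface. World frame = base frame: x ahead of the robot, y to its left, z up, the work surface at z = 0. Lengths are in m, angles in rad, forces in N, time in s.
With the tool pointing down it reaches from about 0.3 to 0.875 m from the base axis. Payload 6.4 kg.
Tool frame: the origin (TCP) lies midway between the tips of the shut fingers; the grasp point (between the pads) lies 19 mm behind it; z points along the fingers, y is the line along which they close (so a half turn about z gives the same grasp; the last joint's range is limited). The gripper opens to 85 mm and grips with 20 to 120 N. Pads are 22 mm wide; open, the fingers measure 114 mm over their backs; the gripper's body (76 mm by 85 mm) begins 54 mm behind the grasp point. The pads swing forward as they close: fully open they stand 13 mm farther back than shut.
Start: joints at [-1.488, 0.181, 1.607, -0, 1.354, -0.206], TCP at [0.164, -0.551, 0.231] pointing down, gripper open.
Joint ranges: [-2.99, 2.99], [-0.89, 2.07], [0.3, 2.58], [-1.14, 4.28], [0, 2.63], [-3.12, 3.12]. Speed limits (rad/s): [2.57, 2.57, 3.01, 3.14, 3.14, 3.14].

### API

Orientations are given as a unit quaternion [w, x, y, z].
In Python, from bench import get_obs, camera, hand_in gives the robot as it stands.
- The arm moves only by the tool carry_out, never from a script. Its argument "plan" is a list that holds one entry, the list of rows, each a list of 7 numbers: the shift along the world's x, y, z in m, then the turn, a rotation vector about the world's x, y, z in rad, then the opening, from 0 (shut) to 1 (fully open). In form: [[[x, y, z, rx, ry, rz, hand], ...]]. A call has exactly 5 rows; each row is the pose to reach, as a shift and turn from the pose commanded when the call began; what a row does not reach only later rows make up. A row lasts 1/12 s, in which the tool goes at most 41.7 mm and 7.16 degrees, less where a joint would pass 70% of its speed; a pose out of reach is approached as far as the arm can. A call with a gripper value outside its range is refused whole. The fingers move at their own pace and stop on an object; the grip force is fixed at half the most. Time passes only in rows, so rows that repeat a pose let the fingers close, or fill a call up. It gives the time, the measured TCP pose, the force, the opening and the grip force at its end, in the units of the state.
- get_obs(): the state, without advancing time (a new reading comes with each control period).
- camera(name): name is "scene" or "top"; returns a dict with "pixels" (400x640x3 uint8, red, green, blue), "z_map" (400x640 float32, m along the optical axis (not along the pixel's ray), 0 where there is no reading), "camera_matrix" (3x3 intrinsics, pixels), "cam_to_world" (4x4, takes a point from camera to world coordinates). Camera axes: x right, y up, looking along -z (the intrinsics and any distortion apply to the point x, -y, -z); pixel columns grow to the right and rows downward; lengths in m; the calibration is good to about 2 mm. A picture is of the moment at which its call begins.
- hand_in(): hands the job in; it is judged then, once.
The state is a dict: "time_s": time; "q": joint angles; "dq": joint speeds; "joint_efforts": joint torques, N m; "eef_pos": TCP position; "eef_rot": TCP orientation; "wrist_force": force on the tool from outside, world axes, zero at the start; "torque": the same for the moment, N m; "opening": opening from 0.0 (shut) to 1.0 (fully open); "grasp_force": force on a finger pad.
Only numpy, scipy, OpenCV 4.12 (cv2) and the standard library are available. Lean on these libraries where they do the work, as an engineer would, in place of code of your own. Each camera call takes 0.05 s, during which the arm holds its last target. There are 200 camera calls.

## Working session

There is one attempt and no reset: what is moved stays moved. The work goes in short steps, Python scripts to look and compute and a tool call to move; the robot and the scene stay as the last step left them, time stands still between calls to the robot, and variables do not carry over. Pictures are saved under pics/ and viewed, at most 10 in all, crops included, and the job is handed in when it is done.

Besides the shell and the picture viewer there is one more tool, called after "Request:" in YAML: its name, and indented under it one key for each argument. carry_out: Moves the arm, as the interface text tells. Its arguments: {"type":"object","properties":{"plan":{"type":"array","items":{"type":"array","items":{"type":"array","items":{"type":"number"}}}}},"required":["plan"]}

```bash
mkdir -p pics; ls; cat > h.py <<'E'
import numpy as np, cv2
from bench import get_obs, camera, hand_in
def cloud(c):
    K=c["camera_matrix"];T=c["cam_to_world"];z=c["z_map"]
    v,u=np.mgrid[:400,:640]
    P=np.stack([(u-K[0,2])/K[0,0]*z,-(v-K[1,2])/K[1,1]*z,-z],-1)
    W=P@T[:3,:3].T+T[:3,3]; W[z==0]=np.nan
    return W
def save(c,n): cv2.imwrite("pics/"+n,cv2.cvtColor(c["pixels"],cv2.COLOR_RGB2BGR))
E
python3 - <<'E'
from h import *
for n in("scene","top"):
    c=camera(n); save(c,n+"0.png"); np.savez(n+"0.npz",**c); print({k:(v if v.size<20 else v.shape) for k,v in c.items()})
print(get_obs())
E
```

```text
pics
{'pixels': (400, 640, 3), 'z_map': (400, 640), 'camera_matrix': array([[424.64132248,   0.        , 322.2307048 ],
       [  0.        , 424.64132248, 206.32068253],
       [  0.        ,   0.        ,   1.        ]]), 'cam_to_world': array([[-0.36653315, -0.53532171,  0.76097577,  1.44567187],
       [ 0.93028251, -0.22413345,  0.29041119,  0.45194143],
       [ 0.01509671,  0.81436777,  0.58015276,  0.8451604 ],
       [ 0.        ,  0.        ,  0.        ,  1.        ]])}
{'pixels': (400, 640, 3), 'z_map': (400, 640), 'camera_matrix': array([[409.69605252,   0.        , 315.10467527],
       [  0.        , 409.69605252, 202.65369434],
       [  0.        ,   0.        ,   1.        ]]), 'cam_to_world': array([[ 0.01840468,  0.99842313, -0.05303317,  0.42798926],
       [-0.99980071,  0.01878851,  0.00674821,  0.08732884],
       [ 0.00773398,  0.0528984 ,  0.99856995,  1.5323181 ],
       [ 0.        ,  0.        ,  0.        ,  1.        ]])}
{'time_s': 0.1, 'q': array([-1.48830754e+00,  1.81512097e-01,  1.60789756e+00,  1.65761617e-05,
        1.35376255e+00, -2.06303783e-01]), 'dq': array([-0.00103707, -0.0007073 , -0.00236025, -0.00026989,  0.00079449,
        0.00056405]), 'joint_efforts': array([ 4.59996718e-04, -4.45876050e+01, -3.52239060e+01, -2.76186111e-04,
        4.08660999e-03,  6.16515138e-06]), 'eef_pos': array([ 0.16373631, -0.55069179,  0.23045377]), 'eef_rot': array([-7.87760347e-04,  9.89592907e-01,  1.43893209e-01,  5.69384343e-05]), 'wrist_force': array([ 0.39804259,  0.27682193, -0.01311775]), 'torque': array([ 0.03929669, -0.0208408 ,  0.01188006]), 'grasp_force': 0.0, 'opening': 0.9990194116033917}
```

View pics/scene0.png

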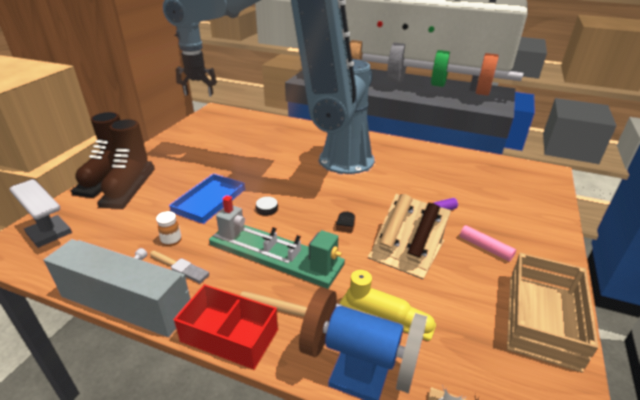

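View pics/top0.png

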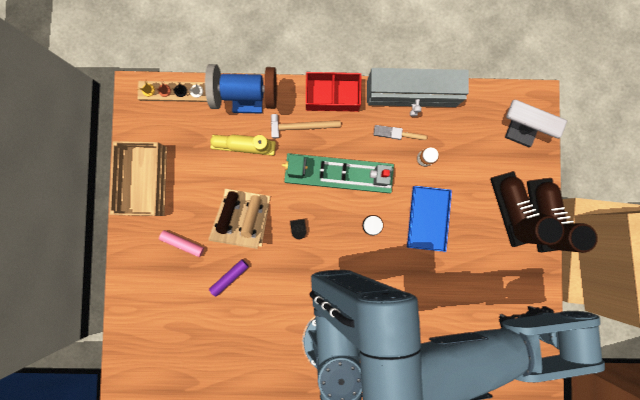

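The scene view shows the rack at about (412,232). The pale blank is in its left slot (396,220) and the dark one in its right slot (425,228). The green stand is at (275,253) with its red grip at (228,204), and the blue tray is at (207,197). In the top view the pale blank is at (252,216), dark (228,212), pink (181,243) and purple (229,277). The pale blank in the rack is the one meant, because pink and purple are excluded and dark is the spare. Next I'll enlarge to confirm and take measurements.

```bash
python3 - <<'E'
from h import *
t=dict(np.load("top0.npz")); s=dict(np.load("scene0.npz"))
a=cv2.resize(t["pixels"][140:260,200:460],None,fx=3,fy=3,interpolation=cv2.INTER_CUBIC)[:300]
b=cv2.resize(s["pixels"][170:290,200:460],None,fx=3,fy=3,interpolation=cv2.INTER_CUBIC)[:300]
cv2.imwrite("pics/crop1.png",cv2.cvtColor(np.vstack([a,b]),cv2.COLOR_RGB2BGR))
for n,c in(("top",t),("scene",s)):
    W=cloud(c); H=cv2.cvtColor(c["pixels"],cv2.COLOR_RGB2HSV); h,S,V=[H[...,i].astype(int) for i in range(3)]
    reg=(W[...,0]>.3)&(W[...,0]<.95)&(abs(W[...,1])<.55)&(W[...,2]>0.002)
    def rect(m,name):
        p=W[m].astype(np.float32)
        r=cv2.minAreaRect(p[:,:2].copy()); print(n,name,len(p),"rect",np.round(r[0],4),np.round(r[1],4),round(r[2],2),"z",np.round(np.percentile(p[:,2],[2,50,98]),4))
    green=(h>60)&(h<90)&(S>80)&reg
    k=lambda m:cv2.morphologyEx(m.astype(np.uint8),cv2.MORPH_OPEN,np.ones((2,2),np.uint8))>0
    rect(k(green&(W[...,2]<.035)),"greenbase")
    rect(k(green&(W[...,2]>.05)),"greenhead")
    red=((h<6)|(h>172))&(S>150)&reg&(W[...,2]>.09)&(W[...,0]<.8); rect(k(red),"grip")
    if red.sum(): print(np.nanmedian(W[red],0))
    blue=(h>105)&(h<122)&(S>130)&reg&(W[...,1]<0)&(W[...,0]<.75)&(W[...,2]<.05); rect(k(blue),"tray"); 
    rk=(W[...,0]>.38)&(W[...,0]<.68)&(W[...,1]>.15)&(W[...,1]<.4)&(W[...,2]>.005); rect(k(rk),"rack all")
    rect(k(rk&(V<90)),"dark"); 
    m=rk&(W[...,2]>.06)&(V>120); rect(k(m),"pale?")
    np.savez(n+"_rk.npz",p=W[rk],c=c["pixels"][rk])
E
```

```text
top greenbase 1598 rect [ 0.6193 -0.0163] [0.398  0.0883] 82.49 z [nan nan nan]
top greenhead 332 rect [0.6389 0.1443] [0.0525 0.0815] 84.49 z [0.027  0.1175 0.1243]
top grip 55 rect [0.5385 0.1019] [0.0205 0.5909] 14.17 z [0.1011 0.152  0.1597]
[ 0.59944012 -0.15147185  0.14315095]
top tray 787 rect [ 0.455  -0.3462] [0.135  0.2386] 79.51 z [nan nan nan]
top rack all 2226 rect [nan nan] [0. 0.] 0.0 z [nan nan nan]
top dark 579 rect [0.4951 0.2732] [0.2475 0.2172] 88.94 z [nan nan nan]
top pale? 901 rect [0.4928 0.2395] [0.109  0.3771] 47.1 z [nan nan nan]
scene greenbase 1673 rect [ 0.6264 -0.0037] [0.3919 0.1034] 85.37 z [nan nan nan]
scene greenhead 729 rect [0.6387 0.1529] [0.0494 0.0636] 81.9 z [nan nan nan]
scene grip 106 rect [ 0.6139 -0.1524] [0.0157 0.022 ] 44.2 z [0.1134 0.1368 0.1586]
[ 0.61640585 -0.15458686  0.14203486]
scene tray 1610 rect [ 0.4599 -0.3437] [0.1423 0.2339] 84.83 z [nan nan nan]
scene rack all 4200 rect [nan nan] [nan  0.] nan z [nan nan nan]
scene dark 950 rect [0.5312 0.2784] [0.2845 0.2499] 0.11 z [nan nan nan]
scene pale? 1463 rect [0.4397 0.2636] [0.1968 0.5018] 59.77 z [nan nan nan]
```

View pics/crop1.png

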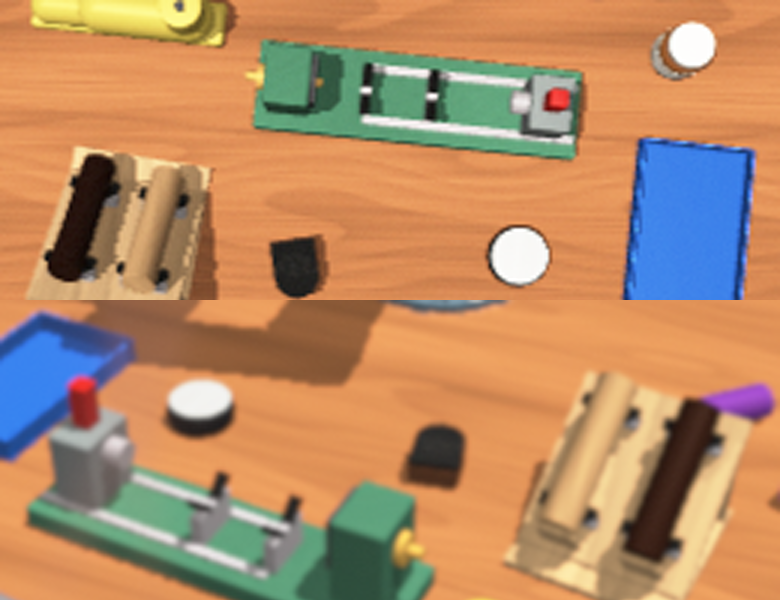

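The crop confirms it: the pale beech blank is in the rack's -y slot (crop 153,228 top; 590,445 scene). The tailstock is at the far right end of the stand with the red grip up, and the rests are at crop (367,90) and (433,92).

```bash
python3 - <<'E'
from h import *
from scipy.optimize import least_squares
def rays(c,uv,z):
    K=c["camera_matrix"];T=c["cam_to_world"]; uv=np.atleast_2d(uv).astype(float)
    d=np.stack([(uv[:,0]-K[0,2])/K[0,0],-(uv[:,1]-K[1,2])/K[1,1],-np.ones(len(uv))],1)@T[:3,:3].T
    return T[:3,3]+d*((z-T[2,3])/d[:,2])[:,None]
C={n:dict(np.load(n+"0.npz")) for n in("top","scene")}
both=[]
for n,c in C.items():
    W=cloud(c);p=W.reshape(-1,3);col=c["pixels"].reshape(-1,3).astype(int)
    H=cv2.cvtColor(c["pixels"],cv2.COLOR_RGB2HSV).reshape(-1,3).astype(int)
    bench=p[(abs(p[:,0]-.5)<.05)&(abs(p[:,1]-.0)<.05)];print(n,"bench z",np.median(bench[:,2]),bench[:,2].std())
    # blank cylinder
    a=np.radians(35)
    x=np.array([.50,.235,.1,-.15])
    ax=lambda y:np.array([np.cos(y)*np.cos(a),np.sin(y)*np.cos(a),-np.sin(a)])
    def dist(x,q): r=q-x[:3]; d=ax(x[3]); t=r@d; return np.linalg.norm(r-t[:,None]*d,axis=1),t
    for i in range(8):
        D,t=dist(x,p); m=(D<.04 if i<2 else D<.027)&(abs(t)<.1)&(H[:,2]>90)&((p-x[:3])@np.array([np.sin(a),0,np.cos(a)])>0)
        q=p[m]; x=least_squares(lambda x:np.r_[(dist(x,q)[0]-.02),(x[2]-.1)*len(q)*.05],x,loss="soft_l1",f_scale=.002).x
        D,t=dist(x,q); t=t[abs(D-.02)<.005]; x[:3]+=ax(x[3])*0
    print(n,"blank",np.round(x,4),"ext",np.round(np.percentile(t,[0,1,5,95,99,100]),3),len(q),np.std(D-.02))
    # stand base
    m=((H[:,0]>55)&(H[:,0]<95)&(H[:,1]>70)).reshape(400,640); lab=cv2.connectedComponentsWithStats(m.astype(np.uint8)); i=1+np.argmax(lab[2][1:,4]); v,u=np.nonzero(lab[1]==i)
    P=rays(c,np.c_[u,v],.025); zz=W[v,u,2]; P=P[(zz<.035)]
    r=cv2.minAreaRect(P[:,:2].astype(np.float32)); print(n,"stand",r)
    # tray rim
    m=((H[:,0]>103)&(H[:,0]<125)&(H[:,1]>120)&(p[:,1]<-.15)&(p[:,1]>-.55)&(p[:,0]<.62)&(p[:,0]>.3)&(p[:,2]>.015)&(p[:,2]<.045)); print(n,"tray",cv2.minAreaRect(p[m][:,:2].astype(np.float32)),np.percentile(p[m][:,2],[5,50,95]))
    # grip
    m=((H[:,0]<6)|(H[:,0]>172))&(H[:,1]>150)&(p[:,2]>.1)&(p[:,0]<.72)&(abs(p[:,1]+.15)<.06); uv=np.c_[np.arange(640*400)%640,np.arange(640*400)//640][m]
    print(n,"grip px",uv.min(0),uv.max(0),uv.mean(0),"top ray",rays(c,uv.mean(0),.157))
# headstock/rests profile in stand frame guesses
for n,c in C.items():
    p=cloud(c).reshape(-1,3)
    for yaw in (7.5,6,5): pass
    yaw=np.radians(-5.0)   # y axis dir = (sin,cos)
    g=np.array([.607,-.152]); ey=np.array([np.sin(-yaw),np.cos(yaw)]); ex=np.array([ey[1],-ey[0]])
    L=(p[:,:2]-g)@np.c_[ex,ey]; m=(abs(L[:,0])<.04)&(p[:,2]>.045)&(L[:,1]>-.05)&(L[:,1]<.4)
    b=(L[m][:,1]/.005).astype(int)
    for k in np.unique(b): s=b==k; print(n,k*5,s.sum(),np.round(np.median(L[m][s][:,0]),4),np.round(p[m][s][:,2].max(),3)) if n=="top" else 0
E
```

```text
top bench z -0.0018669985946384582 0.003404152534309819Traceback (most recent call last):
  File "<stdin>", line 22, in <module>
    return _quantile_unchecked(
        a, q, axis, out, overwrite_input, method, keepdims, weights)
    return _ureduce(a,
                    func=_quantile_ureduce_func,
    ...<5 lines>...
                    overwrite_input=overwrite_input,
                    method=method)
    r = func(a, **kwargs)
    result = _quantile(arr,
                       quantiles=q,
    ...<2 lines>...
                       out=out,
                       weights=wgt)
    slices_having_nans = np.isnan(arr[-1, ...])
                                  ~~~^^^^^^^^^
IndexError: index -1 is out of bounds for axis 0 with size 0
```

```bash
cat >> h.py <<'E'
def rays(c,uv,z):
    K=c["camera_matrix"];T=c["cam_to_world"]; uv=np.atleast_2d(uv).astype(float)
    d=np.stack([(uv[:,0]-K[0,2])/K[0,0],-(uv[:,1]-K[1,2])/K[1,1],-np.ones(len(uv))],1)@T[:3,:3].T
    return T[:3,3]+d*((z-T[2,3])/d[:,2])[:,None]
E
python3 - <<'E'
from h import *
from scipy.optimize import least_squares
C={n:dict(np.load(n+"0.npz")) for n in("top","scene")}
x0=np.r_[rays(C["top"],[251.3,216],.115)[0][:2],.1,-.17]; print("init",x0)
a=np.radians(35)
ax=lambda y:np.array([np.cos(y)*np.cos(a),np.sin(y)*np.cos(a),-np.sin(a)])
def dist(x,q): r=q-x[:3]; d=ax(x[3]); t=r@d; return np.linalg.norm(r-t[:,None]*d,axis=1),t
for n,c in C.items():
    W=cloud(c);p=W.reshape(-1,3)
    H=cv2.cvtColor(c["pixels"],cv2.COLOR_RGB2HSV).reshape(-1,3).astype(int)
    x=x0.copy()
    for i in range(8):
        D,t=dist(x,p); up=(p-x[:3])@np.array([np.sin(a),0,np.cos(a)])
        m=(D<.03)&(abs(t)<.095)&(up>0)&(H[:,2]>70); q=p[m]
        x=least_squares(lambda y:np.r_[(dist(np.r_[y[:2],.1,y[2]],q)[0]-.02)],x[[0,1,3]],loss="soft_l1",f_scale=.002).x; x=np.r_[x[:2],.1,x[2]]
    D,t=dist(x,q); t=np.sort(t)
    print(n,"blank",np.round(x,4),"ext",np.round(np.percentile(t,[0,1,5,50,95,99,100]),3),len(q),np.std(D-.02))
    m=((H[:,0]>55)&(H[:,0]<95)&(H[:,1]>70)).reshape(400,640); lab=cv2.connectedComponentsWithStats(m.astype(np.uint8)); i=1+np.argmax(lab[2][1:,4]); v,u=np.nonzero(lab[1]==i)
    P=rays(c,np.c_[u,v],.025); zz=W[v,u,2]; P=P[(zz<.035)]
    print(n,"stand",cv2.minAreaRect(P[:,:2].astype(np.float32)))
    m=((H[:,0]>103)&(H[:,0]<125)&(H[:,1]>120)&(p[:,1]<-.15)&(p[:,1]>-.55)&(p[:,0]<.62)&(p[:,0]>.3)&(p[:,2]>.015)&(p[:,2]<.045)); print(n,"tray",cv2.minAreaRect(p[m][:,:2].astype(np.float32)),np.percentile(p[m][:,2],[5,50,95]))
    m=((H[:,0]<6)|(H[:,0]>172))&(H[:,1]>150)&(p[:,2]>.1)&(p[:,0]<.72)&(abs(p[:,1]+.15)<.06); uv=np.c_[np.arange(640*400)%640,np.arange(640*400)//640][m]
    print(n,"grip px",uv.min(0),uv.max(0),uv.mean(0),"top ray",rays(c,uv.mean(0),.157 if n=="top" else .135))
    if n=="top":
        yaw=-np.radians(5.0); g=np.array([.605,-.152]); ey=np.array([-np.sin(yaw),np.cos(yaw)]); ex=np.array([ey[1],-ey[0]])
        L=(p[:,:2]-g)@np.c_[ex,ey]; m=(abs(L[:,0])<.04)&(p[:,2]>.045)&(L[:,1]>-.05)&(L[:,1]<.4)
        b=(L[m][:,1]//.005).astype(int)
        for k in np.unique(b): s=b==k; print(k*5,s.sum(),np.round([np.median(L[m][s][:,0]),np.median(p[m][s][:,2]),p[m][s][:,2].max()],4))
t=C["top"]; cv2.imwrite("pics/crop2.png",cv2.cvtColor(cv2.resize(t["pixels"][145:200,280:400],None,fx=6,fy=6,interpolation=cv2.INTER_CUBIC),cv2.COLOR_RGB2BGR))
E
```

```text
init [ 0.4529564   0.29726692  0.1        -0.17      ]
top blank [ 0.4519  0.301   0.1    -0.1372] ext [-0.08  -0.078 -0.075 -0.005  0.075  0.081  0.084] 448 0.0028511301235262868
top stand ((0.6198505759239197, -0.009048029780387878), (0.39460524916648865, 0.10808451473712921), 85.29846954345703)
top tray ((0.4585734009742737, -0.34557387232780457), (0.14050166308879852, 0.2284262329339981), 84.57162475585938) [0.01575936 0.02521064 0.03233995]
top grip px [382 170] [389 176] [385.31372549 172.96078431] top ray [[ 0.60595678 -0.15733084  0.157     ]]
-35 21 [0.0037 0.103  0.1115]
-30 23 [-0.0109  0.1051  0.1155]
-25 21 [-0.0052  0.1038  0.1122]
-20 25 [-0.0055  0.1055  0.1597]
-15 33 [0.0021 0.108  0.1618]
-10 26 [-0.006   0.1079  0.1596]
-5 38 [-0.0008  0.1098  0.1597]
0 39 [0.0028 0.1066 0.1546]
5 28 [0.0012 0.1042 0.1108]
10 34 [0.0006 0.1041 0.1117]
15 32 [-0.0022  0.0932  0.1092]
20 11 [0.0052 0.0947 0.1029]
25 12 [0.0016 0.0932 0.1034]
30 13 [0.0047 0.095  0.0991]
35 6 [0.0015 0.0804 0.09  ]
120 16 [0.0056 0.0706 0.0817]
125 20 [0.0082 0.0723 0.0809]
130 27 [0.0033 0.0702 0.08
[... 490 characters left out ...]
5  0.1223]
325 22 [0.0042 0.1156 0.1207]
330 11 [0.0008 0.0942 0.1042]
335 8 [-0.0009  0.0983  0.1044]
340 5 [0.0048 0.0881 0.0886]
345 4 [0.003  0.0836 0.0886]
350 2 [-0.0008  0.0853  0.0891]
scene blank [ 0.4551  0.3022  0.1    -0.1529] ext [-0.081 -0.079 -0.073  0.002  0.075  0.079  0.086] 755 0.002443926503842272
scene stand ((0.6281629204750061, -0.005256220698356628), (0.3966011703014374, 0.1195191964507103), 84.82749938964844)
scene tray ((0.459344744682312, -0.34457963705062866), (0.14559759199619293, 0.23451252281665802), 85.10981750488281) [0.0160746  0.02363782 0.03165541]
scene grip px [224 196] [231 211] [227.52777778 203.66666667] top ray [[ 0.60764496 -0.16104663  0.135     ]]
```

View pics/crop2.png

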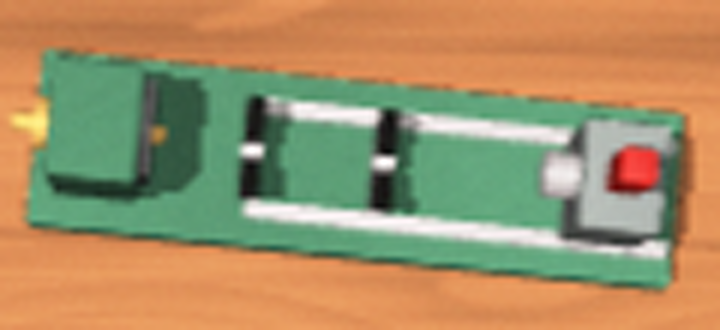

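Measurements agree across both views. The blank's centre is about (.4535,.3015,.100) with yaw -8.3°. stand_rest is about (.6215,.015) with stand yaw -4.9°. The grip is about (.6065,-.159), so the tailstock is roughly 15 mm forward. The tray is at (.459,-.345) with yaw -5.2°. Crop 2 shows the rests at (252,150) and (384,162), the red grip at (635,168) and the punch at (160,133).

```bash
cat >> h.py <<'E'
from scipy.spatial.transform import Rotation as Ro
def frame(y,z):
    y=np.array(y,float);z=np.array(z,float);y/=np.linalg.norm(y);z/=np.linalg.norm(z)
    return Ro.from_matrix(np.c_[np.cross(y,z),y,z])
def delta(pos,R,o=None):
    o=o or get_obs(); q=o["eef_rot"]; C=Ro.from_quat([q[1],q[2],q[3],q[0]])
    return np.round(np.array(pos)-o["eef_pos"],4),np.round((R*C.inv()).as_rotvec(),4)
PSI=-.145; S35,C35=np.sin(np.radians(35)),np.cos(np.radians(35))
BL=np.array([.4535,.3015,.1]); ZT=np.array([-np.cos(PSI)*S35,-np.sin(PSI)*S35,-C35])
RB=frame([np.sin(PSI),-np.cos(PSI),0],ZT)
E
python3 - <<'E'
from h import *
g=BL+.021*ZT
print("zt",ZT); print(delta(g-.11*ZT,RB)); print(g-.11*ZT)
E
```

```text
zt [-0.56755727  0.08287745 -0.81915204]
(array([ 0.3403,  0.8448, -0.0575]), array([-0.0457,  0.6142, -0.4196]))
[0.5040126  0.29412391 0.17290453]
```

Request:
carry_out:
  plan:
    - [[0.12, 0.075, 0.035, 0, 0, 0, 0.75], [0.12, 0.075, 0.035, 0, 0, 0, 0.75], [0.12, 0.075, 0.035, 0, 0, 0, 0.75], [0.12, 0.075, 0.035, 0, 0, 0, 0.75], [0.12, 0.075, 0.035, 0, 0, 0, 0.75]]

```text
time_s: 0.52
eef_pos: [0.2873, -0.4742, 0.2676]
eef_rot: [0.001, 0.989, 0.146, 0.001]
wrist_force: [0.6, -0.8, 0.1]
opening: 0.749
grasp_force: 0.0
```

Request:
carry_out:
  plan:
    - [[0.12, 0.075, 0.035, 0, 0, 0, 0.75], [0.12, 0.075, 0.035, 0, 0, 0, 0.75], [0.12, 0.075, 0.035, 0, 0, 0, 0.75], [0.12, 0.075, 0.035, 0, 0, 0, 0.75], [0.12, 0.075, 0.035, 0, 0, 0, 0.75]]

```text
time_s: 0.93
eef_pos: [0.4067, -0.3996, 0.3022]
eef_rot: [0.001, 0.989, 0.146, 0.001]
wrist_force: [0.8, -0.2, 0.0]
opening: 0.749
grasp_force: 0.0
```

Request:
carry_out:
  plan:
    - [[0.026, 0.173, 0, -0.0114, 0.1535, -0.105, 0.75], [0.026, 0.173, 0, -0.0114, 0.1535, -0.105, 0.75], [0.026, 0.173, 0, -0.0114, 0.1535, -0.105, 0.75], [0.026, 0.173, 0, -0.0114, 0.1535, -0.105, 0.75], [0.026, 0.173, 0, -0.0114, 0.1535, -0.105, 0.75]]

```text
time_s: 1.35
eef_pos: [0.4294, -0.224, 0.3004]
eef_rot: [-0.007, 0.993, 0.093, -0.077]
wrist_force: [0.6, -1.0, 0.0]
opening: 0.75
grasp_force: 0.0
```

Request:
carry_out:
  plan:
    - [[0.026, 0.173, 0, -0.0114, 0.1535, -0.105, 0.75], [0.026, 0.173, 0, -0.0114, 0.1535, -0.105, 0.75], [0.026, 0.173, 0, -0.0114, 0.1535, -0.105, 0.75], [0.026, 0.173, 0, -0.0114, 0.1535, -0.105, 0.75], [0.026, 0.173, 0, -0.0114, 0.1535, -0.105, 0.75]]

```text
time_s: 1.77
eef_pos: [0.4557, -0.0515, 0.3004]
eef_rot: [-0.012, 0.987, 0.04, -0.153]
wrist_force: [0.7, -0.9, 0.1]
opening: 0.754
grasp_force: 0.0
```

Request:
carry_out:
  plan:
    - [[0.026, 0.173, 0, -0.0114, 0.1535, -0.105, 0.75], [0.026, 0.173, 0, -0.0114, 0.1535, -0.105, 0.75], [0.026, 0.173, 0, -0.0114, 0.1535, -0.105, 0.75], [0.026, 0.173, 0, -0.0114, 0.1535, -0.105, 0.75], [0.026, 0.173, 0, -0.0114, 0.1535, -0.105, 0.75]]

```text
time_s: 2.18
eef_pos: [0.482, 0.1213, 0.3002]
eef_rot: [-0.017, 0.973, -0.014, -0.228]
wrist_force: [-0.6, 0.8, -0.1]
opening: 0.749
grasp_force: 0.0
```

Request:
carry_out:
  plan:
    - [[0.026, 0.173, 0, -0.0114, 0.1535, -0.105, 0.75], [0.026, 0.173, 0, -0.0114, 0.1535, -0.105, 0.75], [0.026, 0.173, 0, -0.0114, 0.1535, -0.105, 0.75], [0.026, 0.173, 0, -0.0114, 0.1535, -0.105, 0.75], [0.026, 0.173, 0, -0.0114, 0.1535, -0.105, 0.75]]

```text
time_s: 2.6
eef_pos: [0.508, 0.2943, 0.2996]
eef_rot: [-0.022, 0.951, -0.067, -0.301]
wrist_force: [0.5, -0.0, 0.1]
opening: 0.75
grasp_force: 0.0
```

```bash
python3 - <<'E'
from h import *
o=get_obs(); print(o["time_s"],o["eef_pos"],o["q"],o["opening"]); print(delta(BL+.021*ZT-.11*ZT,RB))
E
```

```text
2.6 [0.50804193 0.29426014 0.29959109] [0.21108578 0.53925917 1.11655759 0.22718903 2.05765435 1.9709771 ] 0.7495575879848932
(array([-4.000e-03, -1.000e-04, -1.267e-01]), array([-0.0007, -0.0015, -0.0032]))
```

Request:
carry_out:
  plan:
    - [[-0.004, 0, -0.127, -0.0007, -0.0015, -0.0032, 0.75], [-0.004, 0, -0.127, -0.0007, -0.0015, -0.0032, 0.75], [-0.004, 0, -0.127, -0.0007, -0.0015, -0.0032, 0.75], [-0.004, 0, -0.127, -0.0007, -0.0015, -0.0032, 0.75], [-0.004, 0, -0.127, -0.0007, -0.0015, -0.0032, 0.75]]

```text
time_s: 3.02
eef_pos: [0.5025, 0.2889, 0.1719]
eef_rot: [-0.021, 0.95, -0.072, -0.302]
wrist_force: [1.0, 0.3, 0.9]
opening: 0.749
grasp_force: 0.0
```

Request:
carry_out:
  plan:
    - [[-0.01, 0.0015, -0.015, 0, 0, 0, 0.75], [-0.02, 0.003, -0.03, 0, 0, 0, 0.75], [-0.031, 0.0045, -0.045, 0, 0, 0, 0.75], [-0.031, 0.0045, -0.045, 0, 0, 0, 0.75], [-0.031, 0.0045, -0.045, 0, 0, 0, 0.75]]

```text
time_s: 3.43
eef_pos: [0.4741, 0.295, 0.1317]
eef_rot: [-0.022, 0.952, -0.071, -0.298]
wrist_force: [0.3, 1.2, 0.2]
opening: 0.75
grasp_force: 0.0
```

```bash
python3 - <<'E'
from h import *
c=camera("scene"); t=camera("top")
a=cv2.resize(c["pixels"][150:290,340:500],None,fx=4,fy=4,interpolation=cv2.INTER_CUBIC)[:,:400]
cc=cv2.resize(c["pixels"][160:290,350:480],(390,390),interpolation=cv2.INTER_CUBIC)
b=cv2.resize(t["pixels"][150:280,190:320],(390,390),interpolation=cv2.INTER_CUBIC)
cv2.imwrite("pics/g1.png",cv2.cvtColor(np.hstack([cc,b]),cv2.COLOR_RGB2BGR))
print(get_obs()["eef_pos"],delta(BL+.021*ZT,RB))
E
```

```text
[0.47512472 0.2952444  0.13199756] (array([-0.0335,  0.008 , -0.0492]), array([0.0007, 0.0057, 0.0033]))
```

View pics/g1.png

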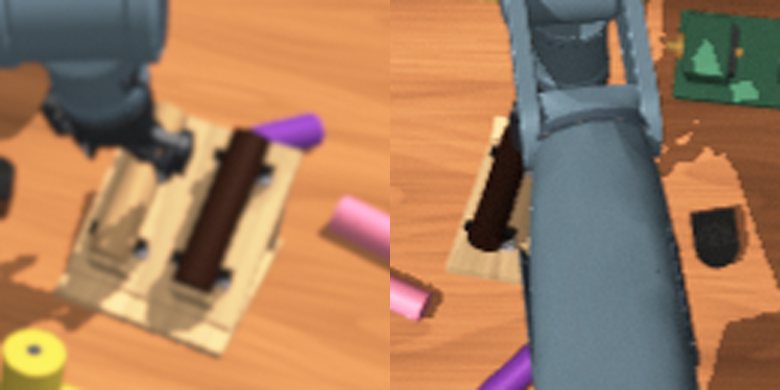

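The picture shows the right-hand finger at (180,150) between the pale and dark blanks, and the gripper over the pale one. I'll go on in and close.

Request:
carry_out:
  plan:
    - [[-0.012, 0.004, -0.015, 0, 0.005, 0.003, 0.75], [-0.022, 0.006, -0.033, 0, 0.005, 0.003, 0.75], [-0.0335, 0.0075, -0.049, 0, 0.005, 0.003, 0.75], [-0.0335, 0.0075, -0.049, 0, 0.005, 0.003, 0.75], [-0.0335, 0.0075, -0.049, 0, 0.005, 0.003, 0.75]]

```text
time_s: 3.95
eef_pos: [0.44, 0.3028, 0.0812]
eef_rot: [-0.021, 0.951, -0.069, -0.301]
wrist_force: [-0.8, 0.1, 0.0]
opening: 0.75
grasp_force: 0.0
```

Request:
carry_out:
  plan:
    - [[0, 0, 0, 0, 0, 0, 0.6], [0, 0, 0, 0, 0, 0, 0.55], [0, 0, 0, 0, 0, 0, 0.5], [0, 0, 0, 0, 0, 0, 0.46], [0, 0, 0, 0, 0, 0, 0.43]]

```text
time_s: 4.37
eef_pos: [0.4411, 0.3034, 0.0817]
eef_rot: [-0.022, 0.951, -0.069, -0.3]
wrist_force: [4.0, 2.1, 5.8]
opening: 0.447
grasp_force: 59.6
```

```bash
python3 - <<'E'
from h import *
o=get_obs(); print(o["eef_pos"],o["wrist_force"],o["opening"],o["grasp_force"],delta(BL+.021*ZT,RB))
E
```

```text
[0.44107839 0.30343521 0.08169774] [3.99136221 2.07629045 5.82728459] 0.4467007208448105 59.59479510784149 (array([ 0.0005, -0.0002,  0.0011]), array([ 0.0001, -0.0003,  0.0005]))
```

Request:
carry_out:
  plan:
    - [[0, 0, 0, 0, 0, 0, 0.2], [0, 0, 0, 0, 0, 0, 0], [0.006, -0.001, 0.009, 0, 0, 0, 0], [0.012, -0.002, 0.018, 0, 0, 0, 0], [0.018, -0.003, 0.027, 0, 0, 0, 0]]

```text
time_s: 4.78
eef_pos: [0.4577, 0.2994, 0.1079]
eef_rot: [-0.02, 0.951, -0.069, -0.302]
wrist_force: [1.3, -0.2, -2.7]
opening: 0.451
grasp_force: 60.3
```

Request:
carry_out:
  plan:
    - [[0.01, -0.001, 0.015, 0, 0, 0, 0], [0.02, -0.003, 0.03, 0, 0, 0, 0], [0.03, -0.004, 0.06, 0, 0, 0, 0], [0.03, -0.004, 0.09, 0, 0, 0, 0], [0.03, -0.004, 0.12, 0, 0, 0, 0]]

```text
time_s: 5.2
eef_pos: [0.488, 0.2952, 0.2289]
eef_rot: [-0.021, 0.951, -0.07, -0.302]
wrist_force: [0.1, 0.8, -1.3]
opening: 0.45
grasp_force: 60.4
```

```bash
cat >> h.py <<'E'
REST=np.array([.6215,.015,.085]); TH=np.radians(-4.9); EX=np.array([np.cos(TH),np.sin(TH),0]); EY=np.array([-np.sin(TH),np.cos(TH),0])
RS=frame(-EX,[0,0,-1])  # tool y along -stand x
RS2=frame(EX,[0,0,-1])
E
python3 - <<'E'
from h import *
o=get_obs(); print(o["eef_pos"],o["q"],o["wrist_force"],o["opening"],o["grasp_force"])
for yy in (.005,):
  T=REST+EY*yy+np.array([0,0,-.021+.12]); print(T,delta(T,RS),delta(T,RS2))
E
```

```text
[0.48801038 0.29515988 0.22885071] [0.21828732 0.5516267  1.24225041 0.21784066 1.92372851 1.95025088] [ 0.09343701  0.84446839 -1.28440828] 0.4504446101084683 60.35197734832764
[0.62192708 0.01998173 0.184     ] (array([ 0.1339, -0.2752, -0.0449]), array([-0.5273, -0.4219, -1.4583])) (array([ 0.1339, -0.2752, -0.0449]), array([ 0.4287, -0.5359,  1.575 ]))
```

Request:
carry_out:
  plan:
    - [[0.045, -0.092, 0.017, 0.143, -0.179, 0.525, 0], [0.045, -0.092, 0.017, 0.143, -0.179, 0.525, 0], [0.045, -0.092, 0.017, 0.143, -0.179, 0.525, 0], [0.045, -0.092, 0.017, 0.143, -0.179, 0.525, 0], [0.045, -0.092, 0.017, 0.143, -0.179, 0.525, 0]]

```text
time_s: 5.62
eef_pos: [0.5335, 0.2023, 0.2457]
eef_rot: [-0.015, 0.955, 0.205, -0.214]
wrist_force: [-0.7, -0.1, -1.7]
opening: 0.45
grasp_force: 60.4
```

Request:
carry_out:
  plan:
    - [[0.045, -0.092, 0.017, 0.143, -0.179, 0.525, 0], [0.045, -0.092, 0.017, 0.143, -0.179, 0.525, 0], [0.045, -0.092, 0.017, 0.143, -0.179, 0.525, 0], [0.045, -0.092, 0.017, 0.143, -0.179, 0.525, 0], [0.045, -0.092, 0.017, 0.143, -0.179, 0.525, 0]]

```text
time_s: 6.03
eef_pos: [0.578, 0.1101, 0.2627]
eef_rot: [-0.008, 0.881, 0.46, -0.111]
wrist_force: [-0.6, 0.6, -1.6]
opening: 0.455
grasp_force: 60.7
```

Request:
carry_out:
  plan:
    - [[0.044, -0.092, 0.017, 0.143, -0.179, 0.525, 0], [0.044, -0.092, 0.017, 0.143, -0.179, 0.525, 0], [0.044, -0.092, 0.017, 0.143, -0.179, 0.525, 0], [0.044, -0.092, 0.017, 0.143, -0.179, 0.525, 0], [0.044, -0.092, 0.017, 0.143, -0.179, 0.525, 0]]

```text
time_s: 6.45
eef_pos: [0.6216, 0.0176, 0.2795]
eef_rot: [0.0, 0.735, 0.678, 0.002]
wrist_force: [-0.0, 0.7, -1.2]
opening: 0.45
grasp_force: 60.9
```

```bash
python3 - <<'E'
from h import *
o=get_obs(); print(o["eef_pos"],o["q"],o["wrist_force"],o["grasp_force"]); T=REST+EY*.005+np.array([0,0,-.021]); print(delta(T+[0,0,.06],RS2))
E
```

```text
[0.62156833 0.01757444 0.27951533] [-0.16349126  0.24699869  1.43065813  0.00223654  1.46131583 -0.08175836] [-0.01293822  0.73437603 -1.1871827 ] 60.88022232055664
(array([ 0.0004,  0.0024, -0.1555]), array([-0.0018,  0.003 , -0.0035]))
```

Request:
carry_out:
  plan:
    - [[0.0, 0.002, -0.04, 0, 0.003, -0.0035, 0], [0.0, 0.002, -0.08, 0, 0.003, -0.0035, 0], [0.0, 0.002, -0.12, 0, 0.003, -0.0035, 0], [0.0, 0.002, -0.135, 0, 0.003, -0.0035, 0], [0.0, 0.002, -0.135, 0, 0.003, -0.0035, 0]]

```text
time_s: 6.87
eef_pos: [0.6175, 0.0219, 0.138]
eef_rot: [-0.005, 0.738, 0.675, -0.004]
wrist_force: [-1.1, -0.5, -2.7]
opening: 0.455
grasp_force: 60.9
```

```bash
python3 - <<'E'
from h import *
from scipy.optimize import least_squares
o=get_obs(); c=camera("scene"); p=cloud(c).reshape(-1,3)
H=cv2.cvtColor(c["pixels"],cv2.COLOR_RGB2HSV).reshape(-1,3).astype(int)
x=np.r_[o["eef_pos"]+[0,0,.021],0,0]  # centre, yaw-rel, pitch
def ax(x): 
    d=EY*np.cos(x[4])*np.cos(x[3])+EX*np.sin(x[3])+np.array([0,0,np.sin(x[4])]); return d/np.linalg.norm(d)
def dist(x,q): r=q-x[:3]; d=ax(x); t=r@d; return np.linalg.norm(r-t[:,None]*d,axis=1),t
y0=x[1]
for i in range(6):
    D,t=dist(x,p); q=p[(D<.03)&(abs(t)<.1)&(H[:,0]<25)&(H[:,1]>40)&(H[:,2]>90)]
    f=lambda z:np.r_[z[0],y0,z[1:]]
    x=f(least_squares(lambda z:dist(f(z),q)[0]-.02,x[[0,2,3,4]],loss="soft_l1",f_scale=.002).x)
D,t=dist(x,q)
print(len(q),"eef",o["eef_pos"],"axis",x,"ext",np.percentile(t,[1,3,97,99]),"std",D.std())
a=cv2.resize(c["pixels"][150:300,190:370],None,fx=4,fy=4,interpolation=cv2.INTER_CUBIC); cv2.imwrite("pics/s1.png",cv2.cvtColor(a,cv2.COLOR_RGB2BGR))
E
```

```text
630 eef [0.61745492 0.02192294 0.13804313] axis [6.16516543e-01 2.19229403e-02 1.61834289e-01 8.81003876e-03
 3.58048033e-04] ext [-0.07765946 -0.07448701  0.08167391  0.08241187] std 0.0030796425326357776
```

View pics/s1.png

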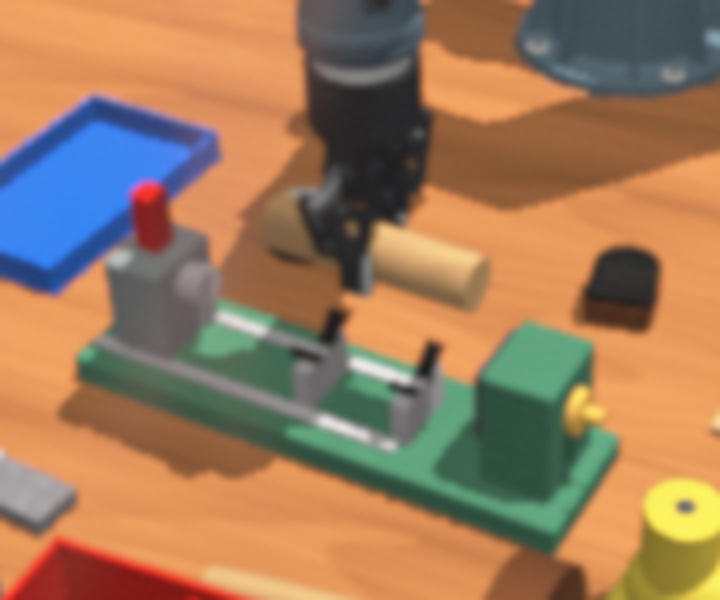

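The picture shows the blank held level and parallel to the stand, above both rests (315,340 and 410,370), with clear ends. Lowering it now.

Request:
carry_out:
  plan:
    - [[0, -0.004, -0.005, 0, 0, 0, 0], [0, -0.006, -0.02, 0, 0, 0, 0], [0, -0.006, -0.035, 0, 0, 0, 0], [0, -0.006, -0.045, 0, 0, 0, 0], [0, -0.006, -0.045, 0, 0, 0, 0]]

```text
time_s: 7.33
eef_pos: [0.621, 0.0156, 0.0978]
eef_rot: [-0.002, 0.738, 0.675, -0.001]
wrist_force: [-0.3, -0.3, -2.3]
opening: 0.451
grasp_force: 60.9
```

Request:
carry_out:
  plan:
    - [[0, 0, 0, 0, 0, 0, 0], [0, 0, 0, 0, 0, 0, 0], [0, 0, 0, 0, 0, 0, 0], [0, 0, 0, 0, 0, 0, 0], [0, 0, 0, 0, 0, 0, 0]]

```text
time_s: 7.75
eef_pos: [0.6217, 0.0158, 0.0991]
eef_rot: [-0.001, 0.738, 0.675, -0.0]
wrist_force: [-0.2, 0.5, -1.5]
opening: 0.453
grasp_force: 60.9
```

```bash
python3 - <<'E'
from h import *
o=get_obs(); print(o["eef_pos"],o["wrist_force"],o["torque"]); print(delta(REST-EY*.002+[0,0,-.022],RS2))
E
```

```text
[0.62174111 0.01576875 0.09908067] [-0.15224039  0.46133292 -1.53347673] [-0.01252992 -0.03405911 -0.01256271]
(array([-0.0004, -0.0028, -0.0361]), array([-0.0009, -0.0013,  0.0025]))
```

Request:
carry_out:
  plan:
    - [[0, -0.003, -0.008, 0, 0, 0.002, 0], [0, -0.003, -0.016, 0, 0, 0.002, 0], [0, -0.003, -0.022, 0, 0, 0.002, 0], [0, -0.003, -0.026, 0, 0, 0.002, 0], [0, -0.003, -0.028, 0, 0, 0.002, 0]]

```text
time_s: 8.17
eef_pos: [0.6204, 0.0129, 0.0687]
eef_rot: [-0.002, 0.737, 0.676, -0.001]
wrist_force: [-0.8, -0.2, -1.5]
opening: 0.453
grasp_force: 60.9
```

Request:
carry_out:
  plan:
    - [[0, 0, -0.001, 0, 0, 0, 0], [0, 0, -0.002, 0, 0, 0, 0], [0, 0, -0.003, 0, 0, 0, 0], [0, 0, -0.004, 0, 0, 0, 0], [0, 0, -0.004, 0, 0, 0, 0]]

```text
time_s: 8.58
eef_pos: [0.6213, 0.0128, 0.0663]
eef_rot: [-0.001, 0.737, 0.676, -0.001]
wrist_force: [0.2, -0.2, -2.0]
opening: 0.448
grasp_force: 60.9
```

```bash
python3 - <<'E'
from h import *
o=get_obs(); print(o["eef_pos"],o["wrist_force"],o["torque"])
E
```

```text
[0.62134211 0.01280027 0.06633749] [ 0.23266175 -0.16192265 -2.01770903] [ 0.03978809  0.01173105 -0.01567331]
```

Not touching yet, so I'll continue in 1 mm steps.

Request:
carry_out:
  plan:
    - [[0, 0, -0.001, 0, 0, 0, 0], [0, 0, -0.001, 0, 0, 0, 0], [0, 0, -0.002, 0, 0, 0, 0], [0, 0, -0.002, 0, 0, 0, 0], [0, 0, -0.002, 0, 0, 0, 0]]

```text
time_s: 9.0
eef_pos: [0.6214, 0.0128, 0.0644]
eef_rot: [-0.001, 0.737, 0.676, -0.0]
wrist_force: [1.1, -0.7, -1.0]
opening: 0.452
grasp_force: 60.9
```

Request:
carry_out:
  plan:
    - [[0, 0, -0.001, 0, 0, 0, 0], [0, 0, -0.001, 0, 0, 0, 0], [0, 0, -0.001, 0, 0, 0, 0], [0, 0, -0.001, 0, 0, 0, 0], [0, 0, -0.001, 0, 0, 0, 0]]

```text
time_s: 9.42
eef_pos: [0.6219, 0.0127, 0.0637]
eef_rot: [-0.001, 0.737, 0.676, -0.0]
wrist_force: [2.9, -0.2, 0.4]
opening: 0.449
grasp_force: 61.2
```

Request:
carry_out:
  plan:
    - [[0, 0, -0.001, 0, 0, 0, 0], [0, 0, -0.001, 0, 0, 0, 0], [0, 0, -0.001, 0, 0, 0, 0], [0, 0, -0.001, 0, 0, 0, 0], [0, 0, -0.001, 0, 0, 0, 0]]

```text
time_s: 9.83
eef_pos: [0.6224, 0.0126, 0.0632]
eef_rot: [-0.0, 0.737, 0.676, 0.0]
wrist_force: [3.5, -0.8, 4.8]
opening: 0.453
grasp_force: 61.6
```

Request:
carry_out:
  plan:
    - [[0.001, 0, 0, 0, 0, 0, 0], [0.0015, 0, 0, 0, 0, 0, 0], [0.0015, 0, -0.0005, 0, 0, 0, 0], [0.0015, 0, -0.0005, 0, 0, 0, 0], [0.0015, 0, -0.0005, 0, 0, 0, 0]]

```text
time_s: 10.25
eef_pos: [0.6227, 0.0125, 0.0627]
eef_rot: [-0.001, 0.737, 0.676, -0.001]
wrist_force: [-1.1, -0.6, 9.9]
opening: 0.455
grasp_force: 62.1
```

Request:
carry_out:
  plan:
    - [[0, 0, 0, 0, 0, 0, 0.44], [0, 0, 0, 0, 0, 0, 0.48], [0, 0, 0, 0, 0, 0, 0.52], [0, 0, 0, 0, 0, 0, 0.6], [0, 0, 0, 0, 0, 0, 0.7]]

```text
time_s: 10.67
eef_pos: [0.6216, 0.013, 0.0607]
eef_rot: [-0.002, 0.737, 0.676, -0.001]
wrist_force: [-0.3, -0.3, -0.6]
opening: 0.693
grasp_force: 0.0
```

Request:
carry_out:
  plan:
    - [[0, 0, 0, 0, 0, 0, 0.75], [0, 0, 0.01, 0, 0, 0, 0.75], [0, 0, 0.03, 0, 0, 0, 0.75], [0, 0, 0.06, 0, 0, 0, 0.75], [0, 0, 0.1, 0, 0, 0, 0.75]]

```text
time_s: 11.08
eef_pos: [0.6205, 0.0131, 0.1604]
eef_rot: [-0.004, 0.737, 0.676, -0.002]
wrist_force: [0.5, -0.3, 0.5]
opening: 0.749
grasp_force: 0.0
```

Request:
carry_out:
  plan:
    - [[0, 0, 0.04, 0, 0, 0, 0.75], [0, 0, 0.08, 0, 0, 0, 0.75], [0, 0, 0.1, 0, 0, 0, 0.75], [0, 0, 0.1, 0, 0, 0, 0.75], [0, 0, 0.1, 0, 0, 0, 0.75]]

```text
time_s: 11.5
eef_pos: [0.6236, 0.0127, 0.2644]
eef_rot: [0.0, 0.737, 0.676, 0.001]
wrist_force: [0.1, -0.2, -0.3]
opening: 0.753
grasp_force: 0.0
```

```bash
python3 - <<'E'
from h import *
from scipy.optimize import least_squares
o=get_obs(); c=camera("scene"); t=camera("top"); p=cloud(c).reshape(-1,3)
H=cv2.cvtColor(c["pixels"],cv2.COLOR_RGB2HSV).reshape(-1,3).astype(int)
L=np.c_[(p-REST)@EX,(p-REST)@EY,p[:,2]]
m=(H[:,0]<25)&(H[:,1]>40)&(H[:,2]>90)&(abs(L[:,0])<.04)&(L[:,1]>-.12)&(L[:,1]<.12)&(L[:,2]>.05)&(L[:,2]<.13); q=L[m]
r=least_squares(lambda z:np.hypot(q[:,0]-z[0]-z[2]*q[:,1],q[:,2]-z[1]-z[3]*q[:,1])-.02,[0,.085,0,0],loss="soft_l1",f_scale=.002).x
print(o["time_s"],o["eef_pos"],"x,z,yaw,pitch",r,"y ext",np.percentile(q[:,1],[1,4,96,99]),len(q))
a=cv2.resize(c["pixels"][170:290,190:350],None,fx=4,fy=4,interpolation=cv2.INTER_CUBIC); cv2.imwrite("pics/s2.png",cv2.cvtColor(a,cv2.COLOR_RGB2BGR))
m=((H[:,0]<6)|(H[:,0]>172))&(H[:,1]>150)&(p[:,2]>.1)&(p[:,0]<.72)&(abs(p[:,1]+.15)<.06); uv=np.c_[np.arange(640*400)%640,np.arange(640*400)//640][m]
print("grip",rays(c,uv.mean(0),.135),np.nanmedian(p[m],0))
E
```

```text
11.5 [0.62358324 0.01272168 0.26442755] x,z,yaw,pitch [ 0.00062347  0.08623934 -0.00644566  0.00676569] y ext [-0.07810186 -0.07293547  0.07931499  0.10201682] 805
grip [[ 0.60849353 -0.16045615  0.135     ]] [ 0.61699055 -0.15436818  0.14198931]
```

View pics/s2.png

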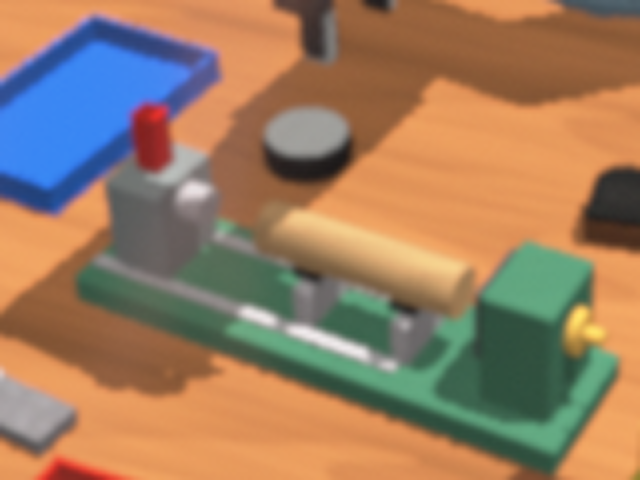

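The picture shows the blank seated level on both rests, clear of the punch, and the tailstock pad is visible at (195,200). Next I'll turn the hand to close along the stand's axis over the red grip.

Request:
carry_out:
  plan:
    - [[-0.005, -0.058, 0, 0, 0, -0.524, 0.75], [-0.005, -0.058, 0, 0, 0, -0.524, 0.75], [-0.005, -0.058, 0, 0, 0, -0.524, 0.75], [-0.005, -0.058, 0, 0, 0, -0.524, 0.75], [-0.005, -0.058, 0, 0, 0, -0.524, 0.75]]

```text
time_s: 12.02
eef_pos: [0.6166, -0.0455, 0.2594]
eef_rot: [-0.003, 0.888, 0.459, -0.002]
wrist_force: [0.5, 0.4, 0.1]
opening: 0.747
grasp_force: 0.0
```

Request:
carry_out:
  plan:
    - [[-0.005, -0.058, 0, 0, 0, -0.524, 0.75], [-0.005, -0.058, 0, 0, 0, -0.524, 0.75], [-0.005, -0.058, 0, 0, 0, -0.524, 0.75], [-0.005, -0.058, 0, 0, 0, -0.524, 0.75], [-0.005, -0.058, 0, 0, 0, -0.524, 0.75]]

```text
time_s: 12.43
eef_pos: [0.612, -0.1032, 0.2602]
eef_rot: [-0.002, 0.977, 0.215, -0.001]
wrist_force: [0.1, 0.2, -0.2]
opening: 0.751
grasp_force: 0.0
```

Request:
carry_out:
  plan:
    - [[-0.005, -0.057, 0, 0, 0, -0.524, 0.75], [-0.005, -0.057, 0, 0, 0, -0.524, 0.75], [-0.005, -0.057, 0, 0, 0, -0.524, 0.75], [-0.005, -0.057, 0, 0, 0, -0.524, 0.75], [-0.005, -0.057, 0, 0, 0, -0.524, 0.75]]

```text
time_s: 12.85
eef_pos: [0.6073, -0.16, 0.2606]
eef_rot: [-0.002, 0.999, -0.044, -0.0]
wrist_force: [0.8, -0.2, 0.2]
opening: 0.75
grasp_force: 0.0
```

Request:
carry_out:
  plan:
    - [[0, 0, -0.04, 0, 0, 0, 0.75], [0, 0, -0.06, 0, 0, 0, 0.75], [0, 0, -0.06, 0, 0, 0, 0.75], [0, 0, -0.06, 0, 0, 0, 0.75], [0, 0, -0.06, 0, 0, 0, 0.75]]

```text
time_s: 13.27
eef_pos: [0.6085, -0.1601, 0.2031]
eef_rot: [-0.001, 0.999, -0.042, 0.001]
wrist_force: [0.3, 0.2, 0.4]
opening: 0.749
grasp_force: 0.0
```

```bash
python3 - <<'E'
from h import *
o=get_obs(); print(o["eef_pos"],o["q"]); print(delta([.607,-.160,.119],frame(-EY,[0,0,-1])))
E
```

```text
[ 0.60849803 -0.16011593  0.20308369] [-0.44705623  0.32231122  1.49204553  0.00284838  1.32592757  1.20716436]
(array([-0.0015,  0.0001, -0.0841]), array([-0.0019,  0.0024, -0.0014]))
```

Request:
carry_out:
  plan:
    - [[-0.0015, 0, -0.025, 0, 0, 0, 0.75], [-0.0015, 0, -0.05, 0, 0, 0, 0.75], [-0.0015, 0, -0.07, 0, 0, 0, 0.75], [-0.0015, 0, -0.082, 0, 0, 0, 0.75], [-0.0015, 0, -0.082, 0, 0, 0, 0.75]]

```text
time_s: 13.68
eef_pos: [0.6055, -0.1597, 0.1184]
eef_rot: [-0.002, 0.999, -0.043, -0.001]
wrist_force: [-0.4, -0.0, -0.4]
opening: 0.749
grasp_force: 0.0
```

Request:
carry_out:
  plan:
    - [[0, 0, 0, 0, 0, 0, 0.6], [0, 0, 0, 0, 0, 0, 0.5], [0, 0, 0, 0, 0, 0, 0.4], [0, 0, 0, 0, 0, 0, 0.35], [0, 0, 0, 0, 0, 0, 0.3]]

```text
time_s: 14.1
eef_pos: [0.6069, -0.1605, 0.121]
eef_rot: [-0.001, 0.999, -0.044, 0.001]
wrist_force: [0.0, 0.3, 0.5]
opening: 0.302
grasp_force: 0.0
```

Request:
carry_out:
  plan:
    - [[0, 0, 0, 0, 0, 0, 0.25], [0, 0, 0, 0, 0, 0, 0.2], [0, 0, 0, 0, 0, 0, 0.1], [0, 0, 0, 0, 0, 0, 0], [0, 0, 0, 0, 0, 0, 0]]

```text
time_s: 14.52
eef_pos: [0.6068, -0.1605, 0.1209]
eef_rot: [-0.001, 0.999, -0.043, 0.001]
wrist_force: [-2.0, 0.2, 6.4]
opening: 0.248
grasp_force: 59.1
```

```bash
python3 - <<'E'
from h import *
o=get_obs(); print(o["eef_pos"],o["wrist_force"],o["torque"],o["opening"],o["grasp_force"],"rel",(o["eef_pos"]-REST)@EX,(o["eef_pos"]-REST)@EY,"EY",EY)
E
```

```text
[ 0.60677737 -0.16047484  0.12087791] [-2.0494574   0.19630134  6.41931649] [-0.08120841  0.23754454  0.21469001] 0.24827937771206757 59.088664054870605 rel 0.00031969366843408983 -0.17609109181785756 EY [0.08541692 0.9963453  0.        ]
```

Gripped. Now I'll slide along the stand axis, direction (0.0854, 0.9963).

Request:
carry_out:
  plan:
    - [[0.0003, 0.004, 0, 0, 0, 0, 0], [0.0007, 0.008, 0, 0, 0, 0, 0], [0.001, 0.012, 0, 0, 0, 0, 0], [0.0014, 0.016, 0, 0, 0, 0, 0], [0.0017, 0.02, 0, 0, 0, 0, 0]]

```text
time_s: 14.93
eef_pos: [0.6084, -0.141, 0.1209]
eef_rot: [-0.0, 0.999, -0.044, 0.001]
wrist_force: [-1.9, -1.7, 6.2]
opening: 0.248
grasp_force: 59.3
```

Request:
carry_out:
  plan:
    - [[0.0003, 0.004, 0, 0, 0, 0, 0], [0.0007, 0.008, 0, 0, 0, 0, 0], [0.001, 0.012, 0, 0, 0, 0, 0], [0.0014, 0.016, 0, 0, 0, 0, 0], [0.0017, 0.02, 0, 0, 0, 0, 0]]

```text
time_s: 15.35
eef_pos: [0.61, -0.1209, 0.1209]
eef_rot: [-0.0, 0.999, -0.044, 0.001]
wrist_force: [-2.3, -1.6, 5.9]
opening: 0.251
grasp_force: 59.4
```

Request:
carry_out:
  plan:
    - [[0.0002, 0.002, 0, 0, 0, 0, 0], [0.0003, 0.004, 0, 0, 0, 0, 0], [0.0005, 0.006, 0, 0, 0, 0, 0], [0.0007, 0.008, 0, 0, 0, 0, 0], [0.0009, 0.01, 0, 0, 0, 0, 0]]

```text
time_s: 15.77
eef_pos: [0.6108, -0.111, 0.1209]
eef_rot: [-0.001, 0.999, -0.043, 0.001]
wrist_force: [-3.0, -3.2, 6.3]
opening: 0.247
grasp_force: 59.4
```

Request:
carry_out:
  plan:
    - [[0.0002, 0.002, 0, 0, 0, 0, 0], [0.0003, 0.004, 0, 0, 0, 0, 0], [0.0005, 0.006, 0, 0, 0, 0, 0], [0.0007, 0.008, 0, 0, 0, 0, 0], [0.0007, 0.008, 0, 0, 0, 0, 0]]

```text
time_s: 16.18
eef_pos: [0.6114, -0.1029, 0.1208]
eef_rot: [-0.001, 0.999, -0.043, 0.001]
wrist_force: [-3.5, -2.2, 6.8]
opening: 0.251
grasp_force: 59.4
```

```bash
cat >> h.py <<'E'
def st():
    o=get_obs(); d=o["eef_pos"]-REST; print(round(o["time_s"],2),"rel",np.round([d@EX,d@EY,o["eef_pos"][2]],4),"F",np.round([o["wrist_force"]@EX,o["wrist_force"]@EY,o["wrist_force"][2]],1),round(o["opening"],3))
E
python3 -c "
from h import *
st()"
```

```text
16.18 rel [ 0.     -0.1183  0.1208] F [-3.3 -2.5  6.8] 0.251
```

Request:
carry_out:
  plan:
    - [[0.0001, 0.001, 0, 0, 0, 0, 0], [0.0002, 0.002, 0, 0, 0, 0, 0], [0.0003, 0.003, 0, 0, 0, 0, 0], [0.0003, 0.004, 0, 0, 0, 0, 0], [0.0004, 0.005, 0, 0, 0, 0, 0]]

```text
time_s: 16.6
eef_pos: [0.6118, -0.0984, 0.1209]
eef_rot: [-0.0, 0.999, -0.044, 0.001]
wrist_force: [-3.9, -2.9, 6.8]
opening: 0.253
grasp_force: 59.4
```

Request:
carry_out:
  plan:
    - [[0.0001, 0.001, 0, 0, 0, 0, 0], [0.0002, 0.002, 0, 0, 0, 0, 0], [0.0003, 0.003, 0, 0, 0, 0, 0], [0.0003, 0.004, 0, 0, 0, 0, 0], [0.0003, 0.004, 0, 0, 0, 0, 0]]

```text
time_s: 17.02
eef_pos: [0.6121, -0.0948, 0.1209]
eef_rot: [0.0, 0.999, -0.044, 0.001]
wrist_force: [-4.3, -4.9, 5.5]
opening: 0.245
grasp_force: 59.3
```

Request:
carry_out:
  plan:
    - [[0.0001, 0.001, 0, 0, 0, 0, 0], [0.0001, 0.001, 0, 0, 0, 0, 0], [0.0002, 0.002, 0, 0, 0, 0, 0], [0.0002, 0.002, 0, 0, 0, 0, 0], [0.0002, 0.002, 0, 0, 0, 0, 0]]

```text
time_s: 17.43
eef_pos: [0.6122, -0.0932, 0.1209]
eef_rot: [0.0, 0.999, -0.044, 0.001]
wrist_force: [-4.3, -6.4, 6.0]
opening: 0.25
grasp_force: 59.4
```

```bash
python3 -c "
from h import *
st()"
```

```text
17.43 rel [ 0.     -0.1086  0.1209] F [-3.7 -6.8  6. ] 0.25
```

Request:
carry_out:
  plan:
    - [[0.0001, 0.001, 0, 0, 0, 0, 0], [0.0001, 0.001, 0, 0, 0, 0, 0], [0.0002, 0.002, 0, 0, 0, 0, 0], [0.0002, 0.002, 0, 0, 0, 0, 0], [0.0002, 0.002, 0, 0, 0, 0, 0]]

```text
time_s: 17.85
eef_pos: [0.6124, -0.0914, 0.1209]
eef_rot: [0.0, 0.999, -0.044, 0.001]
wrist_force: [-3.9, -6.8, 6.2]
opening: 0.253
grasp_force: 59.4
```

Request:
carry_out:
  plan:
    - [[0.0001, 0.001, 0, 0, 0, 0, 0], [0.0001, 0.001, 0, 0, 0, 0, 0], [0.0002, 0.002, 0, 0, 0, 0, 0], [0.0002, 0.002, 0, 0, 0, 0, 0], [0.0002, 0.002, 0, 0, 0, 0, 0]]

```text
time_s: 18.27
eef_pos: [0.6126, -0.0896, 0.1209]
eef_rot: [0.0, 0.999, -0.044, 0.001]
wrist_force: [-4.9, -7.8, 6.5]
opening: 0.252
grasp_force: 59.4
```

Request:
carry_out:
  plan:
    - [[0.0001, 0.001, 0, 0, 0, 0, 0], [0.0001, 0.001, 0, 0, 0, 0, 0], [0.0001, 0.001, 0, 0, 0, 0, 0], [0.0001, 0.001, 0, 0, 0, 0, 0], [0.0001, 0.001, 0, 0, 0, 0, 0]]

```text
time_s: 18.68
eef_pos: [0.6126, -0.0887, 0.1209]
eef_rot: [0.001, 0.999, -0.044, 0.001]
wrist_force: [-5.0, -9.2, 5.8]
opening: 0.249
grasp_force: 59.4
```

```bash
python3 -c "
from h import *
st()"
```

```text
18.68 rel [-0.     -0.1041  0.1209] F [-4.2 -9.6  5.8] 0.249
```

Request:
carry_out:
  plan:
    - [[0.0001, 0.001, 0, 0, 0, 0, 0], [0.0001, 0.001, 0, 0, 0, 0, 0], [0.0001, 0.001, 0, 0, 0, 0, 0], [0.0001, 0.001, 0, 0, 0, 0, 0], [0.0001, 0.001, 0, 0, 0, 0, 0]]

```text
time_s: 19.1
eef_pos: [0.6126, -0.0885, 0.1209]
eef_rot: [0.001, 0.999, -0.044, 0.001]
wrist_force: [-5.2, -10.7, 6.2]
opening: 0.251
grasp_force: 59.5
```

Request:
carry_out:
  plan:
    - [[0.0001, 0.001, 0, 0, 0, 0, 0], [0.0001, 0.001, 0, 0, 0, 0, 0], [0.0001, 0.001, 0, 0, 0, 0, 0], [0.0001, 0.001, 0, 0, 0, 0, 0], [0.0001, 0.001, 0, 0, 0, 0, 0]]

```text
time_s: 19.52
eef_pos: [0.6127, -0.0885, 0.1209]
eef_rot: [0.002, 0.999, -0.044, 0.001]
wrist_force: [-5.7, -15.3, 5.9]
opening: 0.248
grasp_force: 59.5
```

It's hard against the stop: the position is steady while the force rises to 15 N. Holding for about 2.9 s.

Request:
carry_out:
  plan:
    - [[0, 0, 0, 0, 0, 0, 0], [0, 0, 0, 0, 0, 0, 0], [0, 0, 0, 0, 0, 0, 0], [0, 0, 0, 0, 0, 0, 0], [0, 0, 0, 0, 0, 0, 0]]

```text
time_s: 19.93
eef_pos: [0.6127, -0.0885, 0.1209]
eef_rot: [0.002, 0.999, -0.044, 0.001]
wrist_force: [-6.2, -15.4, 6.0]
opening: 0.25
grasp_force: 59.5
```

```bash
python3 - <<'E'
from h import *
st(); c=camera("scene"); p=cloud(c)
a=cv2.resize(c["pixels"][180:280,240:360],None,fx=5,fy=5,interpolation=cv2.INTER_CUBIC); cv2.imwrite("pics/h1.png",cv2.cvtColor(a,cv2.COLOR_RGB2BGR))
E
```

```text
19.93 rel [ 0.     -0.1039  0.1209] F [ -4.9 -15.9   6. ] 0.25
```

View pics/h1.png

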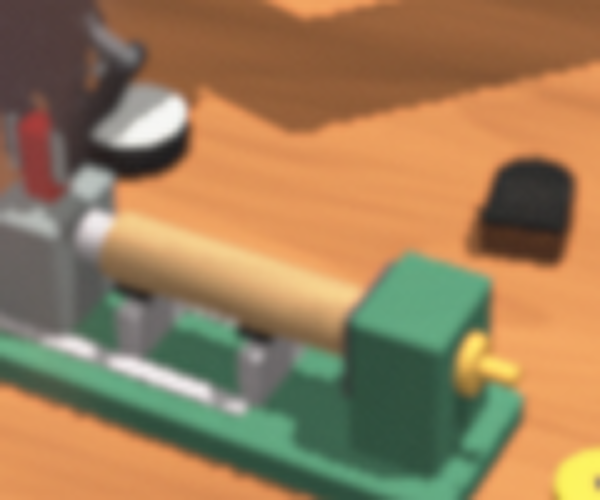

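Request:
carry_out:
  plan:
    - [[0, 0, 0, 0, 0, 0, 0], [0, 0, 0, 0, 0, 0, 0], [0, 0, 0, 0, 0, 0, 0], [0, 0, 0, 0, 0, 0, 0], [0, 0, 0, 0, 0, 0, 0]]

```text
time_s: 20.4
eef_pos: [0.6127, -0.0885, 0.1209]
eef_rot: [0.002, 0.999, -0.044, 0.001]
wrist_force: [-5.6, -15.2, 5.7]
opening: 0.249
grasp_force: 59.5
```

Request:
carry_out:
  plan:
    - [[0, 0, 0, 0, 0, 0, 0], [0, 0, 0, 0, 0, 0, 0], [0, 0, 0, 0, 0, 0, 0], [0, 0, 0, 0, 0, 0, 0], [0, 0, 0, 0, 0, 0, 0]]

```text
time_s: 20.82
eef_pos: [0.6127, -0.0885, 0.1209]
eef_rot: [0.002, 0.999, -0.044, 0.001]
wrist_force: [-6.4, -15.0, 5.0]
opening: 0.253
grasp_force: 59.5
```

Request:
carry_out:
  plan:
    - [[0, 0, 0, 0, 0, 0, 0], [0, 0, 0, 0, 0, 0, 0], [0, 0, 0, 0, 0, 0, 0], [0, 0, 0, 0, 0, 0, 0], [0, 0, 0, 0, 0, 0, 0]]

```text
time_s: 21.23
eef_pos: [0.6127, -0.0885, 0.1209]
eef_rot: [0.002, 0.999, -0.044, 0.001]
wrist_force: [-6.2, -14.8, 5.6]
opening: 0.248
grasp_force: 59.5
```

Request:
carry_out:
  plan:
    - [[0, 0, 0, 0, 0, 0, 0], [0, 0, 0, 0, 0, 0, 0], [0, 0, 0, 0, 0, 0, 0], [0, 0, 0, 0, 0, 0, 0], [0, 0, 0, 0, 0, 0, 0]]

```text
time_s: 21.65
eef_pos: [0.6127, -0.0885, 0.1209]
eef_rot: [0.002, 0.999, -0.044, 0.001]
wrist_force: [-5.9, -14.1, 5.5]
opening: 0.253
grasp_force: 59.5
```

Request:
carry_out:
  plan:
    - [[0, 0, 0, 0, 0, 0, 0], [0, 0, 0, 0, 0, 0, 0], [0, 0, 0, 0, 0, 0, 0], [0, 0, 0, 0, 0, 0, 0], [0, 0, 0, 0, 0, 0, 0]]

```text
time_s: 22.07
eef_pos: [0.6126, -0.0885, 0.1209]
eef_rot: [0.002, 0.999, -0.044, 0.001]
wrist_force: [-6.5, -14.7, 5.3]
opening: 0.25
grasp_force: 59.5
```

Request:
carry_out:
  plan:
    - [[0, 0, 0, 0, 0, 0, 0], [0, 0, 0, 0, 0, 0, 0], [0, 0, 0, 0, 0, 0, 0], [0, 0, 0, 0, 0, 0, 0], [0, 0, 0, 0, 0, 0, 0]]

```text
time_s: 22.48
eef_pos: [0.6126, -0.0885, 0.1209]
eef_rot: [0.002, 0.999, -0.044, 0.0]
wrist_force: [-5.5, -14.4, 5.0]
opening: 0.249
grasp_force: 59.5
```

The picture shows the blank's end flat at the plate (355,320), the pad on its other end (100,232), and the brass tail pushed further out at the back (505,368). It was held for about 3 s, so now I'll slide back.

Request:
carry_out:
  plan:
    - [[-0.0002, -0.003, 0, 0, 0, 0, 0], [-0.0005, -0.006, 0, 0, 0, 0, 0], [-0.0009, -0.01, 0, 0, 0, 0, 0], [-0.0013, -0.015, 0, 0, 0, 0, 0], [-0.0017, -0.02, 0, 0, 0, 0, 0]]

```text
time_s: 22.9
eef_pos: [0.6114, -0.1041, 0.1209]
eef_rot: [-0.001, 0.999, -0.043, 0.001]
wrist_force: [-2.8, 2.1, 7.3]
opening: 0.251
grasp_force: 59.9
```

Request:
carry_out:
  plan:
    - [[-0.0005, -0.006, 0, 0, 0, 0, 0], [-0.001, -0.012, 0, 0, 0, 0, 0], [-0.0015, -0.018, 0, 0, 0, 0, 0], [-0.0021, -0.024, 0, 0, 0, 0, 0], [-0.0026, -0.03, 0, 0, 0, 0, 0]]

```text
time_s: 23.32
eef_pos: [0.6089, -0.1341, 0.1209]
eef_rot: [-0.001, 0.999, -0.043, 0.001]
wrist_force: [-2.4, 2.0, 7.6]
opening: 0.247
grasp_force: 59.9
```

Request:
carry_out:
  plan:
    - [[-0.0005, -0.006, 0, 0, 0, 0, 0], [-0.001, -0.012, 0, 0, 0, 0, 0], [-0.0015, -0.018, 0, 0, 0, 0, 0], [-0.0021, -0.024, 0, 0, 0, 0, 0], [-0.0024, -0.028, 0, 0, 0, 0, 0]]

```text
time_s: 23.73
eef_pos: [0.6066, -0.1625, 0.1209]
eef_rot: [-0.001, 0.999, -0.043, 0.001]
wrist_force: [-1.7, 2.1, 7.7]
opening: 0.253
grasp_force: 59.9
```

Request:
carry_out:
  plan:
    - [[-0.0001, -0.001, 0, 0, 0, 0, 0], [-0.0002, -0.002, 0, 0, 0, 0, 0], [-0.0003, -0.003, 0, 0, 0, 0, 0], [-0.0003, -0.004, 0, 0, 0, 0, 0], [-0.0004, -0.005, 0, 0, 0, 0, 0]]

```text
time_s: 24.15
eef_pos: [0.6062, -0.1671, 0.1209]
eef_rot: [-0.001, 0.999, -0.043, 0.001]
wrist_force: [-0.6, 2.8, 6.1]
opening: 0.25
grasp_force: 59.9
```

```bash
python3 -c "
from h import *
st()"
```

```text
24.15 rel [ 0.0003 -0.1827  0.1209] F [-0.8  2.7  6.1] 0.25
```

Remaining travel is about 6–7 mm. I'll go until the force rises.

Request:
carry_out:
  plan:
    - [[-0.0001, -0.001, 0, 0, 0, 0, 0], [-0.0002, -0.002, 0, 0, 0, 0, 0], [-0.0003, -0.003, 0, 0, 0, 0, 0], [-0.0003, -0.004, 0, 0, 0, 0, 0], [-0.0004, -0.005, 0, 0, 0, 0, 0]]

```text
time_s: 24.57
eef_pos: [0.6058, -0.1721, 0.1208]
eef_rot: [-0.001, 0.999, -0.043, 0.001]
wrist_force: [-1.6, 2.6, 6.7]
opening: 0.25
grasp_force: 59.9
```

Request:
carry_out:
  plan:
    - [[-0.0001, -0.001, 0, 0, 0, 0, 0], [-0.0001, -0.001, 0, 0, 0, 0, 0], [-0.0002, -0.002, 0, 0, 0, 0, 0], [-0.0002, -0.002, 0, 0, 0, 0, 0], [-0.0002, -0.002, 0, 0, 0, 0, 0]]

```text
time_s: 24.98
eef_pos: [0.6057, -0.1732, 0.1209]
eef_rot: [-0.002, 0.999, -0.043, 0.001]
wrist_force: [-1.2, 5.8, 7.3]
opening: 0.249
grasp_force: 60.0
```

Request:
carry_out:
  plan:
    - [[-0.0001, -0.001, 0, 0, 0, 0, 0], [-0.0001, -0.001, 0, 0, 0, 0, 0], [-0.0001, -0.001, 0, 0, 0, 0, 0], [-0.0001, -0.001, 0, 0, 0, 0, 0], [-0.0001, -0.001, 0, 0, 0, 0, 0]]

```text
time_s: 25.4
eef_pos: [0.6057, -0.1733, 0.1209]
eef_rot: [-0.002, 0.999, -0.043, 0.001]
wrist_force: [-0.7, 8.5, 7.5]
opening: 0.249
grasp_force: 60.1
```

At the end stop. Release and rise.

Request:
carry_out:
  plan:
    - [[0, 0.001, 0, 0, 0, 0, 0.3], [0, 0.001, 0, 0, 0, 0, 0.4], [0, 0.001, 0, 0, 0, 0, 0.5], [0, 0.001, 0, 0, 0, 0, 0.65], [0, 0.001, 0, 0, 0, 0, 0.75]]

```text
time_s: 25.82
eef_pos: [0.6049, -0.1744, 0.1195]
eef_rot: [-0.001, 0.999, -0.044, 0.0]
wrist_force: [0.6, 0.7, 0.8]
opening: 0.744
grasp_force: 0.0
```

Request:
carry_out:
  plan:
    - [[0, 0.001, 0.02, 0, 0, 0, 0.75], [0, 0.001, 0.05, 0, 0, 0, 0.75], [0, 0.001, 0.09, 0, 0, 0, 0.75], [0, 0.001, 0.13, 0, 0, 0, 0.75], [0, 0.001, 0.14, 0, 0, 0, 0.75]]

```text
time_s: 26.23
eef_pos: [0.6078, -0.1747, 0.2677]
eef_rot: [0.001, 0.999, -0.044, 0.006]
wrist_force: [1.2, -0.8, 0.9]
opening: 0.751
grasp_force: 0.0
```

```bash
python3 - <<'E'
from h import *
st(); c=camera("scene"); p=cloud(c).reshape(-1,3)
H=cv2.cvtColor(c["pixels"],cv2.COLOR_RGB2HSV).reshape(-1,3).astype(int)
L=np.c_[(p-REST)@EX,(p-REST)@EY,p[:,2]]
m=(H[:,0]<25)&(H[:,1]>40)&(H[:,2]>90)&(abs(L[:,0])<.03)&(L[:,1]>-.12)&(L[:,1]<.1)&(L[:,2]>.075)&(L[:,2]<.12); q=L[m]
print("y ext",np.percentile(q[:,1],[1,4,96,99]),len(q),"x",np.median(q[:,0]))
m=((H[:,0]<6)|(H[:,0]>172))&(H[:,1]>150)&(p[:,2]>.1)&(p[:,0]<.72)&(abs(p[:,1]+.15)<.06); print("grip",np.nanmedian(p[m],0))
print(delta(REST+EY*.010+[0,0,.175],RS2))
E
```

```text
26.23 rel [ 0.0026 -0.1902  0.2677] F [ 1.3 -0.7  0.9] 0.751
y ext [-0.06323601 -0.05856879  0.08984581  0.09343303] 745 x 0.014498394854216452
grip [ 0.61501186 -0.16703171  0.14225746]
(array([ 0.0144,  0.1998, -0.0075]), array([-0.0068,  0.0111,  1.5727]))
```

Request:
carry_out:
  plan:
    - [[0.005, 0.067, 0, 0, 0, 0.524, 0.75], [0.005, 0.067, 0, 0, 0, 0.524, 0.75], [0.005, 0.067, 0, 0, 0, 0.524, 0.75], [0.005, 0.067, 0, 0, 0, 0.524, 0.75], [0.005, 0.067, 0, 0, 0, 0.524, 0.75]]

```text
time_s: 26.7
eef_pos: [0.6097, -0.1056, 0.2587]
eef_rot: [-0.002, 0.976, 0.219, -0.0]
wrist_force: [0.2, -0.8, 0.1]
opening: 0.75
grasp_force: 0.0
```

Request:
carry_out:
  plan:
    - [[0.005, 0.067, 0, 0, 0, 0.524, 0.75], [0.005, 0.067, 0, 0, 0, 0.524, 0.75], [0.005, 0.067, 0, 0, 0, 0.524, 0.75], [0.005, 0.067, 0, 0, 0, 0.524, 0.75], [0.005, 0.067, 0, 0, 0, 0.524, 0.75]]

```text
time_s: 27.12
eef_pos: [0.6149, -0.039, 0.259]
eef_rot: [-0.002, 0.886, 0.463, -0.001]
wrist_force: [0.4, 0.1, 0.5]
opening: 0.747
grasp_force: 0.0
```

Request:
carry_out:
  plan:
    - [[0.005, 0.067, 0, 0, 0, 0.524, 0.75], [0.005, 0.067, 0, 0, 0, 0.524, 0.75], [0.005, 0.067, 0, 0, 0, 0.524, 0.75], [0.005, 0.067, 0, 0, 0, 0.524, 0.75], [0.005, 0.067, 0, 0, 0, 0.524, 0.75]]

```text
time_s: 27.53
eef_pos: [0.6199, 0.0278, 0.2592]
eef_rot: [-0.002, 0.737, 0.676, -0.001]
wrist_force: [0.0, -0.2, 0.5]
opening: 0.749
grasp_force: 0.0
```

Request:
carry_out:
  plan:
    - [[0, 0, -0.04, 0, 0, 0, 0.75], [0, 0, -0.08, 0, 0, 0, 0.75], [0, 0, -0.1, 0, 0, 0, 0.75], [0, 0, -0.1, 0, 0, 0, 0.75], [0, 0, -0.1, 0, 0, 0, 0.75]]

```text
time_s: 27.95
eef_pos: [0.6193, 0.0272, 0.1586]
eef_rot: [-0.002, 0.739, 0.674, -0.002]
wrist_force: [0.0, -0.1, 0.9]
opening: 0.748
grasp_force: 0.0
```

Request:
carry_out:
  plan:
    - [[0, 0, 0, 0, 0, 0, 0.75], [0, 0, 0, 0, 0, 0, 0.75], [0, 0, 0, 0, 0, 0, 0.75], [0, 0, 0, 0, 0, 0, 0.75], [0, 0, 0, 0, 0, 0, 0.75]]

```text
time_s: 28.37
eef_pos: [0.6207, 0.0278, 0.161]
eef_rot: [-0.001, 0.737, 0.676, 0.0]
wrist_force: [-0.3, -0.2, -0.7]
opening: 0.746
grasp_force: 0.0
```

```bash
python3 - <<'E'
from h import *
st(); print(get_obs()["eef_pos"],delta(REST+EY*.010+EX*.001+[0,0,-.0215],RS2))
E
```

```text
28.37 rel [-0.0019  0.0126  0.161 ] F [-0.3 -0.2 -0.7] 0.746
[0.62067312 0.0277509  0.16099139] (array([ 0.0027, -0.0029, -0.0975]), array([-0.0008, -0.0007,  0.0009]))
```

Request:
carry_out:
  plan:
    - [[0.0025, -0.002, -0.03, 0, 0, 0, 0.75], [0.0025, -0.002, -0.06, 0, 0, 0, 0.75], [0.0025, -0.002, -0.08, 0, 0, 0, 0.75], [0.0025, -0.002, -0.0965, 0, 0, 0, 0.75], [0.0025, -0.002, -0.0965, 0, 0, 0, 0.75]]

```text
time_s: 28.78
eef_pos: [0.6197, 0.0262, 0.0594]
eef_rot: [-0.004, 0.737, 0.676, -0.003]
wrist_force: [-1.2, 0.3, -0.3]
opening: 0.751
grasp_force: 0.0
```

Request:
carry_out:
  plan:
    - [[0, 0, 0, 0, 0, 0, 0.65], [0, 0, 0, 0, 0, 0, 0.58], [0, 0, 0, 0, 0, 0, 0.53], [0, 0, 0, 0, 0, 0, 0.48], [0, 0, 0, 0, 0, 0, 0.44]]

```text
time_s: 29.2
eef_pos: [0.624, 0.0257, 0.0653]
eef_rot: [0.0, 0.737, 0.676, 0.001]
wrist_force: [-0.6, 0.2, 4.9]
opening: 0.452
grasp_force: 52.6
```

Request:
carry_out:
  plan:
    - [[0, 0, 0, 0, 0, 0, 0.4], [0, 0, 0, 0, 0, 0, 0.3], [0, 0, 0, 0, 0, 0, 0], [0, 0, 0, 0, 0, 0, 0], [0, 0, 0, 0, 0, 0, 0]]

```text
time_s: 29.62
eef_pos: [0.624, 0.0256, 0.0653]
eef_rot: [0.0, 0.737, 0.676, 0.0]
wrist_force: [0.1, 0.3, 6.2]
opening: 0.448
grasp_force: 59.3
```

Request:
carry_out:
  plan:
    - [[0, 0, 0.004, 0, 0, 0, 0], [0, 0, 0.01, 0, 0, 0, 0], [0, 0, 0.02, 0, 0, 0, 0], [0, 0, 0.03, 0, 0, 0, 0], [0, 0, 0.045, 0, 0, 0, 0]]

```text
time_s: 30.03
eef_pos: [0.6218, 0.0259, 0.1084]
eef_rot: [-0.002, 0.737, 0.676, -0.001]
wrist_force: [-1.1, -0.2, -1.7]
opening: 0.451
grasp_force: 60.4
```

Request:
carry_out:
  plan:
    - [[0, 0, 0.03, 0, 0, 0, 0], [0, 0, 0.06, 0, 0, 0, 0], [0, 0, 0.09, 0, 0, 0, 0], [0, 0, 0.12, 0, 0, 0, 0], [0, 0, 0.14, 0, 0, 0, 0]]

```text
time_s: 30.45
eef_pos: [0.6235, 0.0257, 0.253]
eef_rot: [0.001, 0.737, 0.676, 0.001]
wrist_force: [-0.4, -0.8, -0.9]
opening: 0.451
grasp_force: 60.5
```

```bash
python3 - <<'E'
from h import *
st(); o=get_obs(); print(o["grasp_force"],o["eef_pos"],o["q"])
for n in("top","scene"): c=camera(n); np.savez(n+"1.npz",**c)
a=np.radians(-5.2); T=np.array([.459,-.345,.024-.0215])
print(delta(T+[0,0,.2],frame([np.sin(a),-np.cos(a),0],[0,0,-1])))
E
```

```text
30.45 rel [0.0011 0.0109 0.253 ] F [-0.3 -0.8 -0.9] 0.451
60.47645330429077 [0.62350829 0.02573389 0.25303404] [-1.49042897e-01  2.70171093e-01  1.45535775e+00  7.44160541e-04
  1.41404326e+00 -6.31670881e-02]
(array([-0.1661, -0.3706, -0.052 ]), array([ 0.0057,  0.0053, -1.5757]))
```

Request:
carry_out:
  plan:
    - [[-0.055, -0.123, 0, 0.002, 0.002, -0.525, 0], [-0.055, -0.123, 0, 0.002, 0.002, -0.525, 0], [-0.055, -0.123, 0, 0.002, 0.002, -0.525, 0], [-0.055, -0.123, 0, 0.002, 0.002, -0.525, 0], [-0.055, -0.123, 0, 0.002, 0.002, -0.525, 0]]

```text
time_s: 30.97
eef_pos: [0.5658, -0.0999, 0.2471]
eef_rot: [-0.003, 0.889, 0.457, -0.001]
wrist_force: [0.3, 0.7, -1.5]
opening: 0.45
grasp_force: 60.7
```

Request:
carry_out:
  plan:
    - [[-0.055, -0.123, 0, 0.002, 0.002, -0.525, 0], [-0.055, -0.123, 0, 0.002, 0.002, -0.525, 0], [-0.055, -0.123, 0, 0.002, 0.002, -0.525, 0], [-0.055, -0.123, 0, 0.002, 0.002, -0.525, 0], [-0.055, -0.123, 0, 0.002, 0.002, -0.525, 0]]

```text
time_s: 31.38
eef_pos: [0.5114, -0.222, 0.2474]
eef_rot: [-0.004, 0.977, 0.212, -0.001]
wrist_force: [0.9, -0.1, -2.5]
opening: 0.451
grasp_force: 60.8
```

Request:
carry_out:
  plan:
    - [[-0.056, -0.124, 0, 0.002, 0.002, -0.525, 0], [-0.056, -0.124, 0, 0.002, 0.002, -0.525, 0], [-0.056, -0.124, 0, 0.002, 0.002, -0.525, 0], [-0.056, -0.124, 0, 0.002, 0.002, -0.525, 0], [-0.056, -0.124, 0, 0.002, 0.002, -0.525, 0]]

```text
time_s: 31.8
eef_pos: [0.456, -0.3455, 0.2475]
eef_rot: [-0.005, 0.999, -0.047, -0.0]
wrist_force: [-0.1, -0.0, -1.8]
opening: 0.453
grasp_force: 60.9
```

Request:
carry_out:
  plan:
    - [[0, 0, -0.04, 0, 0, 0, 0], [0, 0, -0.08, 0, 0, 0, 0], [0, 0, -0.12, 0, 0, 0, 0], [0, 0, -0.16, 0, 0, 0, 0], [0, 0, -0.19, 0, 0, 0, 0]]

```text
time_s: 32.22
eef_pos: [0.4567, -0.3401, 0.0546]
eef_rot: [-0.007, 0.999, -0.042, -0.001]
wrist_force: [-0.7, 0.8, -1.5]
opening: 0.453
grasp_force: 61.0
```

Request:
carry_out:
  plan:
    - [[0, 0, 0, 0, 0, 0, 0], [0, 0, 0, 0, 0, 0, 0], [0, 0, 0, 0, 0, 0, 0], [0, 0, 0, 0, 0, 0, 0], [0, 0, 0, 0, 0, 0, 0]]

```text
time_s: 32.63
eef_pos: [0.4583, -0.3454, 0.0611]
eef_rot: [-0.003, 0.999, -0.044, 0.002]
wrist_force: [0.5, -0.2, -2.2]
opening: 0.451
grasp_force: 60.9
```

```bash
python3 - <<'E'
from h import *
o=get_obs(); print(o["grasp_force"],o["eef_pos"],o["wrist_force"])
a=np.radians(-5.2); T=np.array([.459,-.345,.005])
print(delta(T,frame([np.sin(a),-np.cos(a),0],[0,0,-1])))
c=camera("scene"); a=cv2.resize(c["pixels"][150:250,130:290],None,fx=4,fy=4,interpolation=cv2.INTER_CUBIC); cv2.imwrite("pics/t1.png",cv2.cvtColor(a,cv2.COLOR_RGB2BGR))
E
```

```text
60.89131236076355 [ 0.45827365 -0.34542804  0.06112113] [ 0.54237939 -0.20117334 -2.19332529]
(array([ 0.0007,  0.0004, -0.0561]), array([-0.0065,  0.0045, -0.0017]))
```

View pics/t1.png

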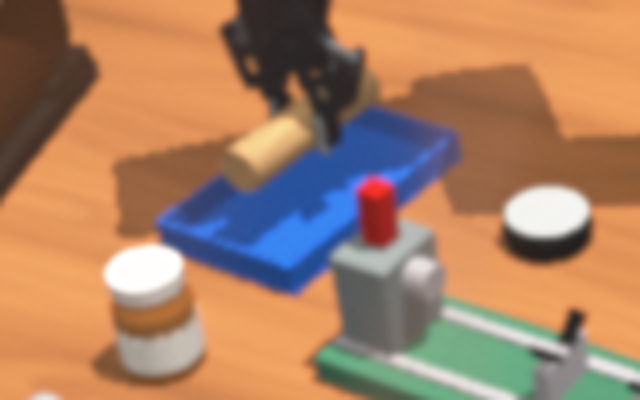

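The picture shows the blank held above the tray (tray centre about 310,200) and parallel to its long side, with the tailstock right back. I'll lower and level it.

Request:
carry_out:
  plan:
    - [[0, 0, -0.01, -0.005, 0.004, 0, 0], [0, 0, -0.022, -0.005, 0.004, 0, 0], [0, 0, -0.034, -0.005, 0.004, 0, 0], [0, 0, -0.044, -0.005, 0.004, 0, 0], [0, 0, -0.048, -0.005, 0.004, 0, 0]]

```text
time_s: 33.1
eef_pos: [0.4552, -0.3427, 0.0074]
eef_rot: [-0.004, 0.999, -0.045, -0.003]
wrist_force: [-0.0, 0.4, -1.5]
opening: 0.453
grasp_force: 60.9
```

Request:
carry_out:
  plan:
    - [[0, 0, -0.001, 0, 0, 0, 0], [0, 0, -0.002, 0, 0, 0, 0], [0, 0, -0.003, 0, 0, 0, 0], [0, 0, -0.003, 0, 0, 0, 0], [0, 0, -0.003, 0, 0, 0, 0]]

```text
time_s: 33.52
eef_pos: [0.4568, -0.3445, 0.0077]
eef_rot: [-0.002, 0.999, -0.045, -0.001]
wrist_force: [-0.5, 0.1, -2.2]
opening: 0.452
grasp_force: 60.9
```

Request:
carry_out:
  plan:
    - [[0, 0, -0.001, 0, 0, 0, 0], [0, 0, -0.002, 0, 0, 0, 0], [0, 0, -0.002, 0, 0, 0, 0], [0, 0, -0.002, 0, 0, 0, 0], [0, 0, -0.002, 0, 0, 0, 0]]

```text
time_s: 33.93
eef_pos: [0.4566, -0.3442, 0.0053]
eef_rot: [-0.002, 0.999, -0.045, -0.002]
wrist_force: [0.5, -0.2, -1.5]
opening: 0.451
grasp_force: 60.9
```

Request:
carry_out:
  plan:
    - [[0, 0, -0.001, 0, 0, 0, 0], [0, 0, -0.001, 0, 0, 0, 0], [0, 0, -0.001, 0, 0, 0, 0], [0, 0, -0.001, 0, 0, 0, 0], [0, 0, -0.001, 0, 0, 0, 0]]

```text
time_s: 34.35
eef_pos: [0.4567, -0.3444, 0.0044]
eef_rot: [-0.002, 0.999, -0.045, -0.001]
wrist_force: [0.2, 0.3, 0.2]
opening: 0.45
grasp_force: 61.3
```

Request:
carry_out:
  plan:
    - [[0, 0, -0.001, 0, 0, 0, 0], [0, 0, -0.001, 0, 0, 0, 0], [0, 0, -0.001, 0, 0, 0, 0], [0, 0, -0.001, 0, 0, 0, 0], [0, 0, -0.001, 0, 0, 0, 0]]

```text
time_s: 34.77
eef_pos: [0.4567, -0.3444, 0.0044]
eef_rot: [-0.002, 0.999, -0.045, -0.002]
wrist_force: [-3.4, 2.5, 8.5]
opening: 0.453
grasp_force: 62.2
```

Contact. I'll ease off the preload, then open slowly so the blank does not roll.

Request:
carry_out:
  plan:
    - [[0, 0, 0.001, 0, 0, 0, 0.4], [0, 0, 0.001, 0, 0, 0, 0.45], [0, 0, 0.001, 0, 0, 0, 0.46], [0, 0, 0.001, 0, 0, 0, 0.47], [0, 0, 0.001, 0, 0, 0, 0.48]]

```text
time_s: 35.18
eef_pos: [0.4566, -0.3441, 0.0042]
eef_rot: [-0.003, 0.999, -0.045, -0.002]
wrist_force: [0.7, 0.1, 0.2]
opening: 0.478
grasp_force: 0.0
```

Request:
carry_out:
  plan:
    - [[0, 0, 0, 0, 0, 0, 0.49], [0, 0, 0, 0, 0, 0, 0.5], [0, 0, 0, 0, 0, 0, 0.52], [0, 0, 0, 0, 0, 0, 0.56], [0, 0, 0, 0, 0, 0, 0.6]]

```text
time_s: 35.6
eef_pos: [0.4566, -0.3442, 0.0043]
eef_rot: [-0.003, 0.999, -0.045, -0.002]
wrist_force: [-0.8, -0.4, 0.0]
opening: 0.598
grasp_force: 0.0
```

Request:
carry_out:
  plan:
    - [[0, 0, 0, 0, 0, 0, 0.65], [0, 0, 0, 0, 0, 0, 0.7], [0, 0, 0, 0, 0, 0, 0.7], [0, 0, 0.01, 0, 0, 0, 0.7], [0, 0, 0.025, 0, 0, 0, 0.7]]

```text
time_s: 36.02
eef_pos: [0.4556, -0.3431, 0.0285]
eef_rot: [-0.004, 0.999, -0.045, -0.003]
wrist_force: [-0.4, -0.1, 0.1]
opening: 0.701
grasp_force: 0.0
```

Request:
carry_out:
  plan:
    - [[0, 0, 0.03, 0, 0, 0, 0.7], [0, 0, 0.06, 0, 0, 0, 0.7], [0, 0, 0.1, 0, 0, 0, 0.7], [0, 0, 0.14, 0, 0, 0, 0.7], [0, 0, 0.18, 0, 0, 0, 0.7]]

```text
time_s: 36.43
eef_pos: [0.4563, -0.3438, 0.2119]
eef_rot: [-0.002, 0.999, -0.045, -0.001]
wrist_force: [0.7, -0.7, -0.4]
opening: 0.696
grasp_force: 0.0
```

Request:
carry_out:
  plan:
    - [[0, 0, 0.03, 0, 0, 0, 0.7], [0, 0, 0.05, 0, 0, 0, 0.7], [0, 0, 0.05, 0, 0, 0, 0.7], [0, 0, 0.05, 0, 0, 0, 0.7], [0, 0, 0.05, 0, 0, 0, 0.7]]

```text
time_s: 36.85
eef_pos: [0.4562, -0.3437, 0.2587]
eef_rot: [-0.003, 0.999, -0.045, -0.002]
wrist_force: [-0.3, 0.4, -0.6]
opening: 0.703
grasp_force: 0.0
```

```bash
python3 - <<'E'
from h import *
st(); c=camera("scene"); cv2.imwrite("pics/end.png",cv2.cvtColor(cv2.resize(c["pixels"][130:330,100:480],None,fx=2,fy=2,interpolation=cv2.INTER_CUBIC),cv2.COLOR_RGB2BGR))
E
```

```text
36.85 rel [-0.1341 -0.3715  0.2587] F [-0.3  0.4 -0.6] 0.703
```

View pics/end.png

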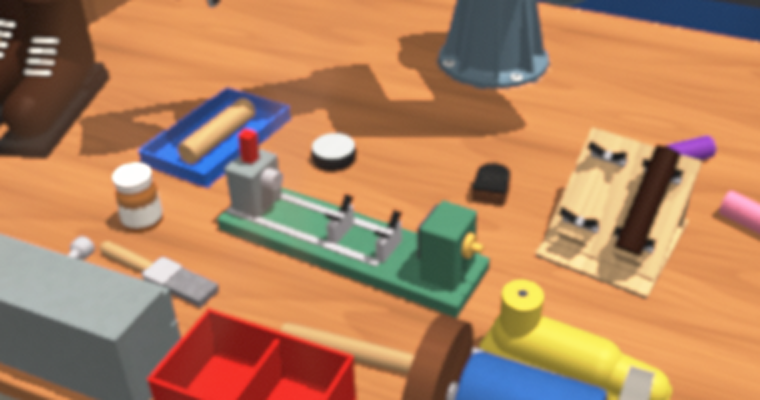

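The blank lies flat in the tray (217,130), the dark blank is still in the rack (648,200), the tailstock is fully back (250,175), and the rest of the bench is undisturbed. Handing in.

```bash
python3 -c "
from h import *
print(hand_in())"
```

```text
the job is handed in; nothing more can be done
None
```

The job is handed in at about 37 s: the beech blank was pressed against the stop plate at about 15 N for roughly 3 s to mark it and now lies flat in the blue tray; the tailstock is back at its end, and nothing else visible in the final picture has moved.

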